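# Swap the two colour trays in their keeper-locked bays

### The job

The blue and the rust-red colour trays stand in each other's bays of the wooden tray rest: swap them, so that each ends fully home against the back rail in the other bay with its sprung keeper up in front of it. Press a bay's yellow keeper pad down to slide the tray out, keep both trays flat on the table all the time (slide them, do not lift or tip them), push them home gently without ramming, and leave the things around undisturbed.

Things in the scene. Friction and masses are not known exactly. Their poses are not given: they have to be found in the camera images.
- blue_tray_mid (a point): the blue tray: open dark smooth steel tray, 84 (its x) x 110 (its y) x 40 mm high, walls 6 mm, with a flat blue felt pad fixed inside, its top 11 mm above the tray's underside. 0.72 to 0.92 kg; too wide to grasp across: slide it with fingers inside it against a wall. Point: its centre, 20 mm above its underside; z up. Starts home in either bay, its x along the rest's x.
- rust_tray_mid (a point): the rust-red tray: open dark smooth steel tray, 84 (its x) x 110 (its y) x 40 mm high, walls 6 mm, with a flat rust-red felt pad fixed inside, its top 11 mm above the tray's underside. 0.72 to 0.92 kg; too wide to grasp across: slide it with fingers inside it against a wall. Point: its centre, 20 mm above its underside; z up. Starts home in either bay, its x along the rest's x.
- rest: wooden tray rest fixed to the table, two bays side by side, open towards the robot, the table as floor. Origin: on the table under the middle of the back rail's front face; x points into the bays, y left. Back rail x 0 to 22 mm, 270 mm long, 46 mm high. Divider on y = 0: 12 mm thick, 26 mm high, to x = -124 mm. The table in front (x -145 to -255 mm, y within 260 mm) is clear.
- left_bay (a point): left (+y) bay: point on the table under the centre of a tray fully home, at (-42, 64.5, 0) mm in the rest's frame. Bay 117 mm wide, y 6 to 123 mm. Its outer side: cheek 26 mm high, x 0 to -46 mm; then the keeper pad, x -50 to -113 mm, y 123 to 170 mm, in a housing 13 mm high out to y 178 mm; then a flared lead-in 13 mm high to x = -143 mm.
- right_bay (a point): right (-y) bay: the mirror image of the left one; point on the table under the centre of a tray fully home, at (-42, -64.5, 0) mm in the rest's frame
- left_pad (a point): centre of the top of the left keeper's yellow press pad, 30 mm above the table when up; 63 mm along the rest's x, 46 mm along its y. It stands just outside the bay, beside the home tray's front corner. Sprung upward: about 1.2 N starts it, 2 N holds it fully down, 11 mm lower. Fingers astride the tray's side wall: one can press the pad while the other draws the tray's front wall from inside.
- right_pad (a point): centre of the top of the right keeper's yellow press pad, 30 mm above the table when up; 63 mm along the rest's x, 46 mm along its y. It stands just outside the bay, beside the home tray's front corner. Sprung upward: about 1.2 N starts it, 2 N holds it fully down, 11 mm lower. Fingers astride the tray's side wall: one can press the pad while the other draws the tray's front wall from inside.
- keeper_left (a joint): how far the left keeper is pressed, m: 0 up, 0.011 fully down. A steel tooth, one piece with the pad, stands 8 mm high and reaches 21 mm into the bay in front of the home tray (3 mm play). Its inner face is upright: the tray comes out only with the keeper held 9 mm or more down. Its outer face is a polished 25 degree ramp: a tray slid in presses it down and it springs up behind.
- keeper_right (a joint): how far the right keeper is pressed, m: 0 up, 0.011 fully down. A steel tooth, one piece with the pad, stands 8 mm high and reaches 21 mm into the bay in front of the home tray (3 mm play). Its inner face is upright: the tray comes out only with the keeper held 9 mm or more down. Its outer face is a polished 25 degree ramp: a tray slid in presses it down and it springs up behind.
- stamp_a: bystander: wooden printing block with a light grip bar, 90 x 60 x 55 mm, beside the rest on its left; origin at the centre of its underside
- stamp_b: bystander: wooden printing block 70 x 70 x 55 mm, on the table to the left; origin at the centre of its underside
- stamp_c: bystander: wooden printing block 110 x 60 x 55 mm, on the table to the right; origin at the centre of its underside
- jar_a: bystander: amber jar, 60 mm across, 85 mm high, beside the rest on its right; origin at the centre of its underside
- cup: bystander: white cup, 72 mm across, 80 mm high, farther right; origin at the centre of its underside
Not all that is in view belongs to the job. What is shaped like the part that bears blue_tray_mid but pink, purple or turquoise is not meant.

How it is judged (in metres and radians):
On the way, in this order (a step that is already met when the one before it is completed fails the run):
1. a keeper is pressed down by its pad (value of joint any of keeper_left, keeper_right above 0.006 m), for 0.05 s.
2. a tray is drawn out in front of the rest (x of any of blue_tray_mid, rust_tray_mid in the frame of rest below -0.15 m), for 0.05 s.
At the end, for the whole second after the job is handed in: Each tray is in the bay it did not start in: centre 39.5 to 47.5 mm in front of the back rail's face and within 6 mm of the bay's middle line, square to the rest within 0.08 rad, flat on the table (within 3 mm, 0.05 rad) and at rest; both keepers are up (less than 3 mm down) (x of blue_tray_mid in the frame of rest between -0.0475 and -0.0395 m and (y of blue_tray_mid in the frame of rest between 0.0585 and 0.0705 m or y of blue_tray_mid in the frame of rest between -0.0705 and -0.0585 m) and distance of each of blue_tray_mid, rust_tray_mid from where it was at the start of the episode above 0.1 m and height (world z) of each of blue_tray_mid, rust_tray_mid below 0.023 m and angle between the x axis of each of blue_tray_mid, rust_tray_mid and the x axis of rest, either way round below 0.08 rad and angle between each of blue_tray_mid, rust_tray_mid's own z axis and vertical below 0.05 rad and linear speed of each of blue_tray, rust_tray below 0.02 m/s and x of rust_tray_mid in the frame of rest between -0.0475 and -0.0395 m and (y of rust_tray_mid in the frame of rest between 0.0585 and 0.0705 m or y of rust_tray_mid in the frame of rest between -0.0705 and -0.0585 m) and value of joint each of keeper_left, keeper_right below 0.003 m); the robot touches nothing.
It fails at once if the blue tray is lifted or tipped (height (world z) of blue_tray_mid above 0.034 m or angle between blue_tray_mid's own z axis and vertical above 0.22 rad).
It fails at once if the blue tray is rammed or forced against the rest or a keeper (over 50 N) (contact force between blue_tray and rest above 50 N).
It fails at once if the rust tray is lifted or tipped (height (world z) of rust_tray_mid above 0.034 m or angle between rust_tray_mid's own z axis and vertical above 0.22 rad).
It fails at once if the rust tray is rammed or forced against the rest or a keeper (over 50 N) (contact force between rust_tray and rest above 50 N).
It fails at once if a bystander is moved by more than 30 mm (distance of any of stamp_a, stamp_b, stamp_c, jar_a, cup from where it was at the start of the episode above 0.03 m).
It also fails if it takes over 72 s, if anything falls off the work surface, if the arm or the gripper's body presses on something with over 40 N, if the wrist force passes 120 N, or if a joint passes its speed limit or range.

### The arm

A 7-joint arm with a two-finger parallel gripper is mounted at the origin on the work surface. World frame = base frame: x ahead of the robot, y to its left, z up, the work surface at z = 0. Lengths are in mm, angles in rad, forces in N, time in s.
With the tool pointing down it reaches from about 400 to 875 mm from the base axis. Payload 4.4 kg.
Tool frame: the origin (TCP) lies midway between the tips of the shut fingers; the grasp point (between the pads) lies behind it (ctrl.grip_point_offset is the x of the grasp point in the tool frame, in mm); x points along the fingers, z is the direction in which the jaws open and shut, and the axes are right-handed (so a half turn about x gives the same grasp; the last joint's range is limited). The gripper opens to 85 mm and grips with 20 to 120 N. Pads are 22 mm wide; open, the fingers measure 114 mm over their backs; the gripper's body (76 mm by 85 mm) begins 54 mm behind the grasp point. The pads swing forward as they close: fully open they stand 13 mm farther back than shut.
Start: joints at [-1.167, 0.628, 0.038, 1.517, -0.027, 0.996, -0.02], TCP at [294.24, 579.604, 231.313] pointing down, gripper open.
Joint ranges: [-3.06, 3.06], [-0.37, 2.12], [-1.25, 1.32], [0.18, 2.47], [-1.1, 4.24], [0.23, 1.98], [-2.94, 2.94]. Speed limits (rad/s): [2.57, 2.57, 3.14, 3.14, 3.14, 3.14, 3.14].

### API

Orientations are given as [roll, pitch, yaw] about the fixed x, y, z axes, in that order (R = Rz(yaw) Ry(pitch) Rx(roll)).
In Python, from cell import status, eyes, ctrl gives the robot as it stands. The module is installed in compiled form; this text tells all that it offers.
- The arm moves only by the tool apply_moves, never from a script. Its argument "targets" is a list of rows, each a list of 3 entries, a list of its own where there are three numbers: the shift along the tool's x, y, z in mm, then the turn about the tool's x in degrees, then the finger opening in mm, from 0 to 85.4. In form: [[[dx, dy, dz], roll, claw], ...]. A call has 1 to 10 rows; each row shifts and turns the pose as measured when the row begins, along the tool's axes as they then stand; what a row does not reach is not made up. A row lasts 1/8 s, in which the tool goes at most 62.5 mm and 10.7 degrees, less where a joint would pass 70% of its speed; a pose out of reach is approached as far as the arm can. A call is refused whole if a number of a shift passes 62.5 or a number of a turn 10.7, either way. A call with a gripper value outside its range is refused whole. The fingers move at their own pace and stop on an object; the grip force is fixed at half the most. Time passes only in rows, so rows that do not move let the fingers close. It gives the time, the measured TCP pose, the force and the opening at its end, in the units of the state.
- status.read_state(): the state, without advancing time (a new reading comes with each control period).
- eyes.get_image(name): name is "side" or "top"; returns (picture, depth): 420x560x3 uint8, blue, green, red; 420x560 float32, mm along the optical axis (not along the pixel's ray), 0 where there is no reading.
- eyes.camera_params(name): a dict with "fx", "fy", "cx", "cy" (pixels), "R" (3x3) and "t" (3): a world point X has camera coordinates R X + t. Camera axes: x right, y down, z forward; pixel columns grow to the right and rows downward; lengths in mm; the calibration is good to about 2 mm. A picture is of the moment at which its call begins. camera_params takes no time and is no camera call.
- ctrl.finish_job(): hands the job in, once; it reports no verdict.
The state is a dict: "clock": time; "qpos": joint angles; "qd": joint speeds; "tau": joint torques, N m; "eef_pos": TCP position; "tool_rot": TCP orientation; "force": force on the tool from outside, world axes, zero at the start; "torque": the same for the moment, N m; "width": finger opening in mm.
Only numpy, scipy, OpenCV 4.12 (cv2) and the standard library are available. Lean on these libraries where they do the work, as an engineer would, in place of code of your own. Each camera call takes 0.05 s, during which the arm holds its last target.

## Working session

There is one attempt and no reset: what is moved stays moved. The work goes in short steps, Python scripts to look and compute and a tool call to move; the robot and the scene stay as the last step left them, time stands still between calls to the robot, and variables do not carry over. Pictures are saved under pics/ and viewed, and the job is handed in when it is done.

Besides the shell and the picture viewer there is one more tool, called in YAML: its name, and indented under it one key for each argument. apply_moves: Moves the arm, as the interface text tells. Its arguments: {"type":"object","properties":{"targets":{"type":"array"}},"required":["targets"]}

```bash
mkdir -p pics; python3 - <<'E'
from cell import status, eyes, ctrl
import cv2,numpy as np
s=status.read_state();print(s, ctrl.grip_point_offset)
for n in("top","side"):
    im,d=eyes.get_image(n);cv2.imwrite(f"pics/{n}0.png",im);np.savez(f"pics/{n}0.npz",im=im,d=d)
    print(n,eyes.camera_params(n))
E
```

```text
{'clock': 0.0, 'qpos': array([-1.16676165,  0.62935766,  0.03843669,  1.51836601, -0.0270255 ,
        0.9962664 , -0.01997301]), 'qd': array([ 0.00139731,  0.00027015, -0.00025299, -0.00128575,  0.00159828,
       -0.00107163,  0.00213408]), 'tau': array([ 9.46000146e-04, -5.63415492e+01,  1.22608557e+00, -1.93441433e+01,
        1.09411959e-02,  1.02266326e-02,  1.05311403e-05]), 'eef_pos': array([293.96665957, 579.0380663 , 230.38213022]), 'tool_rot': array([-3.14123073,  1.56891647, -2.04025167]), 'force': array([0.03525731, 0.01860492, 0.16095503]), 'torque': array([-0.01579912, -0.03926251, -0.00258311]), 'width': 85.47563794163064} -18.700000000000003
top {'fx': 386.75375968998213, 'fy': 386.75375968998213, 'cx': 281.44617631422915, 'cy': 214.9331093079021, 'R': array([[-0.01485046, -0.99987758,  0.00492795],
       [-0.99694492,  0.01442857, -0.0767636 ],
       [ 0.0766831 , -0.00605287, -0.99703714]]), 't': array([  18.74067695,  558.67111023, 1056.81060833])}
side {'fx': 424.8046579359644, 'fy': 424.8046579359644, 'cx': 281.00320928469125, 'cy': 216.3227721677528, 'R': array([[ 0.98340417, -0.18056836,  0.01764413],
       [-0.10164404, -0.62889009, -0.77082147],
       [ 0.15028219,  0.75623562, -0.63680684]]), 't': array([-568.01972779,  110.26455207, 1032.80110646])}
```

View pics/top0.png

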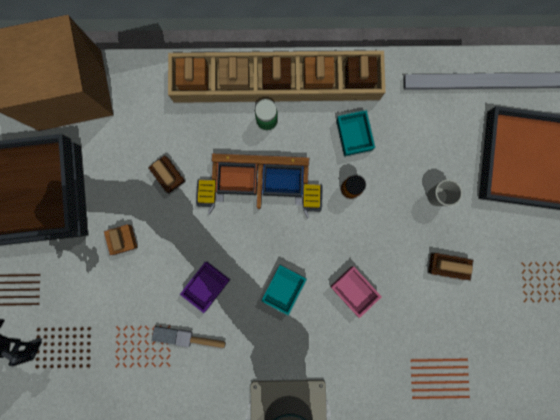

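View pics/side0.png

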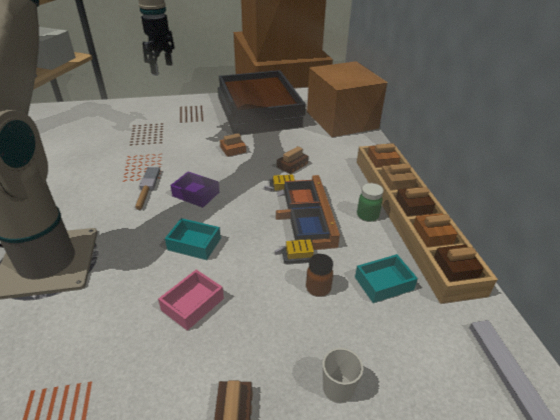

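The rust tray stands in the left bay (top 238,179) and the blue one in the right bay (283,181). Lookalikes to leave alone: turquoise (283,289) and (355,132), purple (205,287), pink (355,290), and the big rust trays at the edges. Next is a close crop to check this.

```bash
cat > h.py <<'E'
import numpy as np,cv2
from cell import status,eyes,ctrl
def ray(n,u,v,z):
    p=eyes.camera_params(n);R=p['R'];t=p['t']
    d=R.T@np.array([(u-p['cx'])/p['fx'],(v-p['cy'])/p['fy'],1]);c=-R.T@t
    return (c+d*(z-c[2])/d[2])
def proj(n,X):
    p=eyes.camera_params(n);c=p['R']@np.array(X,float)+p['t']
    return p['fx']*c[0]/c[2]+p['cx'],p['fy']*c[1]/c[2]+p['cy']
def cloud(n,d):
    p=eyes.camera_params(n);v,u=np.mgrid[:d.shape[0],:d.shape[1]]
    C=np.stack([(u-p['cx'])/p['fx']*d,(v-p['cy'])/p['fy']*d,d],-1)
    return (C-p['t'])@p['R']
def crop(n,im,u0,v0,u1,v1,k,out):
    cv2.imwrite(out,cv2.resize(im[v0:v1,u0:u1],None,fx=k,fy=k,interpolation=cv2.INTER_CUBIC))
E
python3 - <<'E'
from h import *
im=np.load('pics/top0.npz')['im'];crop('top',im,185,140,335,220,5,'pics/c1.png')
im=np.load('pics/side0.npz')['im'];crop('side',im,260,160,360,270,5,'pics/c2.png')
E
```

```text
(no output)
```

View pics/c1.png

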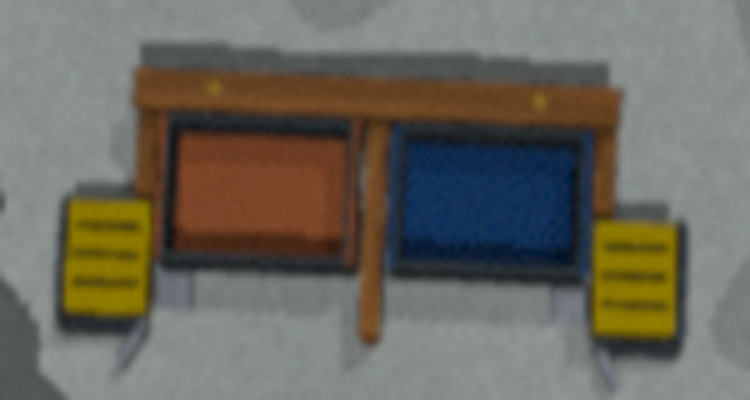

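View pics/c2.png

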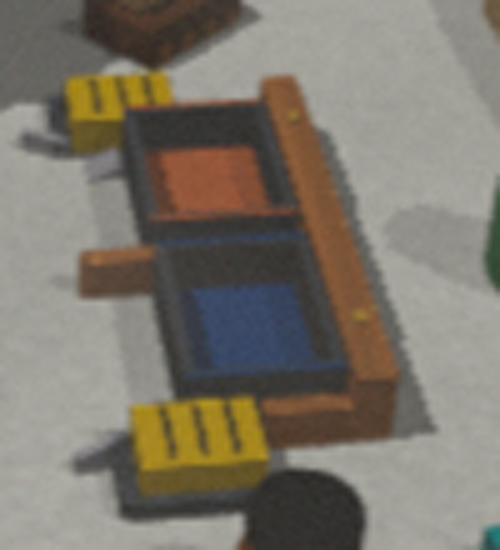

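```bash
cat >> h.py <<'E'
def fit(n,pts,x0,off=(185,140),k=5):
    from scipy.optimize import least_squares
    M=np.array([p[0] for p in pts],float);P=np.array([p[1] for p in pts],float);P=(P+.5)/k-.5+np.array(off)
    def f(x):
        c,s=np.cos(x[2]),np.sin(x[2])
        return np.concatenate([np.array(proj(n,[x[0]+c*m[0]-s*m[1],x[1]+s*m[0]+c*m[1],m[2]]))-p for m,p in zip(M,P)])
    return least_squares(f,x0,loss='soft_l1',x_scale=[1,1,.01])
E
python3 - <<'E'
from h import *
pts=[((0,135,46),(136,108)),((22,135,46),(136,70)),((0,-135,46),(618,127)),((22,-135,46),(620,90)),((-124,0,26),(370,342)),
((-50,123,30),(154,200)),((-50,170,30),(68,198)),((-113,123,30),(148,316)),((-113,170,30),(62,316)),
((-50,-123,30),(594,221)),((-50,-170,30),(683,222)),((-113,-123,30),(592,338)),((-113,-170,30),(683,338))]
r=fit('top',pts,[620,40,0]);print(r.x,np.round(r.fun.reshape(-1,2),1))
# side check
pts2=[((0,135,46),(262,82)),((22,135,46),(293,78)),((0,-135,46),(352,380)),((22,-135,46),(396,375)),((-124,0,26),(80,258)),((-124,0,0),(85,296)),
((-113,-123,30),(133,405)),((-113,-170,30),(140,462)),((-50,-170,30),(270,457)),((-113,170,30),(67,77)),((-113,123,30),(76,120))]
r2=fit('side',pts2,r.x,(260,160));print(r2.x,np.round(r2.fun.reshape(-1,2),1))
d=np.load('pics/top0.npz');C=cloud('top',d['d'])
print(C[182,238],C[181,284], 'floor',C[230,260], C[192,206],C[196,312])
# obstacles: purple, turq
for (u,v) in [(205,287),(283,289),(355,290),(166,173),(120,239),(352,186),(447,193),(450,266)]: print((u,v),C[v,u].round())
E
```

```text
[ 7.00782534e+02  6.73006974e+01 -5.43415883e-02] [[-0.7 -0. ]
 [-0.3 -0.3]
 [ 0.9  0.1]
 [ 0.8 -0.4]
 [-0.1  0.6]
 [ 0.   0.7]
 [ 0.3  0.4]
 [ 0.  -0. ]
 [ 0.3 -0.7]
 [ 0.4  0. ]
 [-0.6  0.5]
 [-0.  -0.9]
 [-1.3 -0.2]]
[ 6.98919371e+02  6.59201752e+01 -6.09545967e-02] [[-0.  -1.2]
 [ 1.1 -0.8]
 [ 1.1  0. ]
 [ 1.   0.4]
 [-0.2 -0.2]
 [-1.3 -0.5]
 [-1.  -0.4]
 [ 0.1  1.4]
 [-0.2  0.5]
 [-0.1 -0.3]
 [-0.3  0.1]]
[656.16859075 132.8741759    3.90147062] [655.9046383    1.82537184  11.75937834] floor [518.75413762  72.04446909  -4.26994008] [625.25761111 219.26991121  28.82531071] [609.78330748 -75.06746856  29.57631197]
(205, 287) [362. 225.  11.]
(283, 289) [354.   9.  12.]
(355, 290) [ 348. -190.   13.]
(166, 173) [676. 324.  52.]
(120, 239) [498. 448.  48.]
(352, 186) [ 628. -176.   86.]
(447, 193) [ 476.   17. 1096.]
(450, 266) [ 413. -439.   55.]
```

Rest at about (700, 66.6), yaw −0.058. The crop confirms the rust tray is home in the left bay and the blue tray in the right, both with keepers up. I'll turn the jaws along the rest's y first.

```bash
cat >> h.py <<'E'
from scipy.spatial.transform import Rotation as Ro
RP=np.array([700.,66.6]);RY=-0.058
def w2r(p): 
    c,s=np.cos(RY),np.sin(RY);d=np.array(p[:2])-RP
    return np.array([c*d[0]+s*d[1],-s*d[0]+c*d[1]])
def r2w(p):
    c,s=np.cos(RY),np.sin(RY);return RP+np.array([c*p[0]-s*p[1],s*p[0]+c*p[1]])
def toolR(s):
    r=s['tool_rot'];return Ro.from_euler('xyz',r).as_matrix()
def rep(tgt=None):
    s=status.read_state();R=toolR(s);p=s['eef_pos']
    a=np.arctan2(R[1,2],R[0,2])-np.pi/2-RY
    print('t',round(s['clock'],2),'rest xy',w2r(p).round(1),'z',p[2].round(1),'yawerr deg',round(np.degrees(a),2),'tilt',(-R[2,0]).round(4),'F',s['force'].round(1),'w',round(s['width'],1))
    if tgt is not None:
        w=r2w(tgt[:2]);D=np.array([w[0],w[1],tgt[2]])-p
        print(' tool delta',(R.T@D).round(1),'roll',round(np.degrees(a),1))
E
python3 -c "
from h import *
rep([-67,103,100])"
```

```text
t 0.1 rest xy [-435.   488.1] z 230.5 yawerr deg -23.6 tilt 1.0 F [-0.2 -0.7  0.2] w 85.4
 tool delta [ 130.8 -491.4 -205.3] roll -23.6
```

apply_moves:
  targets:
    - [[0, 0, 0], -7.9, 85]
    - [[0, 0, 0], -7.9, 60]
    - [[0, 0, 0], -7.8, 60]
    - [[0, 0, 0], 0, 60]

```text
clock: 0.6
eef_pos: [293.3, 577.7, 228.2]
tool_rot: [2.772, 1.564, -1.986]
force: [0.8, 0.3, 0.3]
width: 60.3
```

```bash
python3 -c "
from h import *
rep([-67,103,100])"
```

```text
t 0.6 rest xy [-435.7  486.7] z 228.2 yawerr deg 0.67 tilt 1.0 F [0.8 0.3 0.3] w 60.3
 tool delta [ 129.7 -364.5 -387.2] roll 0.7
```

apply_moves:
  targets:
    - [[8, -40, -43], 0.5, 60]
    - [[8, -40, -43], 0, 60]
    - [[8, -40, -43], 0, 60]
    - [[8, -40, -43], 0, 60]
    - [[8, -40, -43], 0, 60]
    - [[8, -40, -43], 0, 60]
    - [[8, -40, -43], 0, 60]
    - [[8, -40, -43], 0, 60]

```text
clock: 1.6
eef_pos: [596.1, 211.4, 161.1]
tool_rot: [1.957, 1.567, -2.822]
force: [0.7, 1.1, -0.9]
width: 60.0
```

```bash
python3 -c "
from h import *
rep([-67,103,80])"
```

```text
t 1.6 rest xy [-112.1  138.5] z 161.1 yawerr deg -0.45 tilt 1.0 F [ 0.7  1.1 -0.9] w 60.0
 tool delta [ 81.  -45.7 -35.1] roll -0.5
```

apply_moves:
  targets:
    - [[27, -17, -12], 0, 60]
    - [[27, -17, -12], 0, 60]
    - [[27, -17, -12], -0.4, 60]
    - [[0, 0, 0], 0, 60]

```text
clock: 2.1
eef_pos: [649.0, 161.1, 76.5]
tool_rot: [2.807, 1.563, -1.987]
force: [-0.7, 0.6, 0.0]
width: 60.1
```

```bash
python3 - <<'E'
from h import *
rep([-61,103,50])
im,d=eyes.get_image('side');crop('side',im,230,130,370,260,5,'pics/s1.png')
E
```

```text
t 2.1 rest xy [-56.4  91.3] z 76.5 yawerr deg -1.35 tilt 1.0 F [-0.7  0.6  0. ] w 60.1
 tool delta [26.4  4.8 11.7] roll -1.3
```

View pics/s1.png

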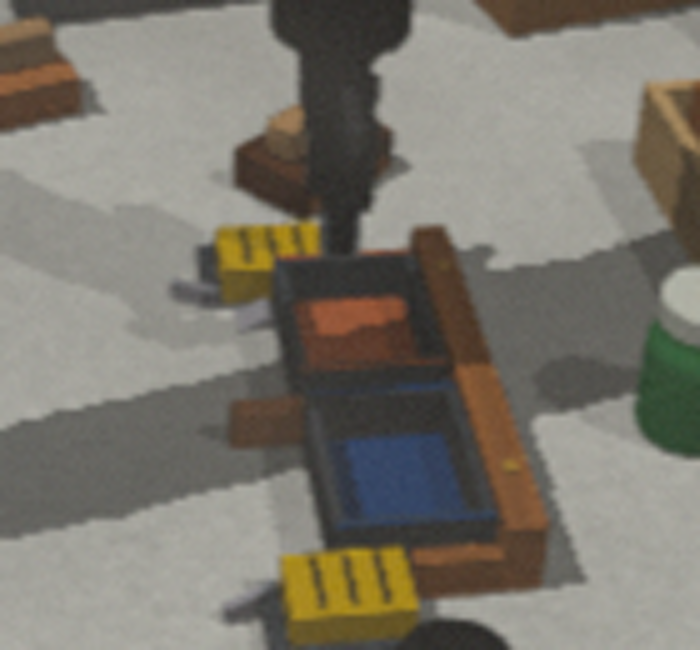

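apply_moves:
  targets:
    - [[0, 5, 12], -1.3, 60]
    - [[0, 0, 0], 0, 60]

```text
clock: 2.4
eef_pos: [644.3, 179.8, 80.2]
tool_rot: [-2.852, 1.569, -1.335]
force: [-0.6, -0.5, 0.7]
width: 60.3
```

```bash
python3 - <<'E'
from h import *
rep([-61,103,40])
E
```

```text
t 2.4 rest xy [-62.2 109.7] z 80.2 yawerr deg 0.25 tilt 1.0 F [-0.6 -0.5  0.7] w 60.3
 tool delta [40.2 -1.1 -6.7] roll 0.2
```

apply_moves:
  targets:
    - [[0, 0, 0], 0, 60]
    - [[0, 0, 0], 0, 60]

```text
clock: 2.65
eef_pos: [644.4, 181.5, 82.0]
tool_rot: [-1.892, 1.568, -0.373]
force: [0.5, -0.5, -0.3]
width: 60.2
```

```bash
python3 - <<'E'
from h import *
rep([-61,103,40])
E
```

```text
t 2.65 rest xy [-62.2 111.5] z 82.0 yawerr deg 0.36 tilt 1.0 F [ 0.5 -0.5 -0.3] w 60.2
 tool delta [42.  -1.  -8.5] roll 0.4
```

apply_moves:
  targets:
    - [[10, 0, -8], 0, 60]

```text
clock: 2.78
eef_pos: [644.7, 174.5, 72.7]
tool_rot: [-1.495, 1.566, 0.026]
force: [0.1, 0.2, 0.7]
width: 60.1
```

```bash
python3 - <<'E'
from h import *
rep([-61,103,40])
E
```

```text
t 2.77 rest xy [-61.5 104.5] z 72.7 yawerr deg 0.43 tilt 1.0 F [0.1 0.2 0.7] w 60.1
 tool delta [32.7 -0.3 -1.5] roll 0.4
```

apply_moves:
  targets:
    - [[0, 0, 0], 0, 60]

```text
clock: 2.9
eef_pos: [643.9, 172.3, 71.5]
tool_rot: [-2.093, 1.567, -0.574]
force: [0.3, -1.2, -0.0]
width: 59.6
```

```bash
python3 - <<'E'
from h import *
rep([-61,103,40])
E
```

```text
t 2.9 rest xy [-62.1 102.2] z 71.5 yawerr deg 0.32 tilt 1.0 F [ 0.3 -1.2 -0. ] w 59.6
 tool delta [31.5 -1.   0.8] roll 0.3
```

apply_moves:
  targets:
    - [[11, 0, 0], 0.3, 60]
    - [[11, 0, 0], 0, 60]
    - [[8, 0, 0], 0, 60]
    - [[0, 0, 0], 0, 60]

```text
clock: 3.4
eef_pos: [643.5, 171.7, 38.1]
tool_rot: [-2.676, 1.568, -1.164]
force: [0.8, 0.5, 0.2]
width: 59.9
```

```bash
python3 - <<'E'
from h import *
rep([-61,103,20])
im,d=eyes.get_image('side');crop('side',im,230,130,370,260,5,'pics/s2.png')
im,d=eyes.get_image('top');crop('top',im,185,120,335,220,5,'pics/t2.png')
E
```

```text
t 3.4 rest xy [-62.5 101.6] z 38.1 yawerr deg -0.04 tilt 1.0 F [0.8 0.5 0.2] w 59.9
 tool delta [18.1 -1.5  1.4] roll -0.0
```

View pics/s2.png

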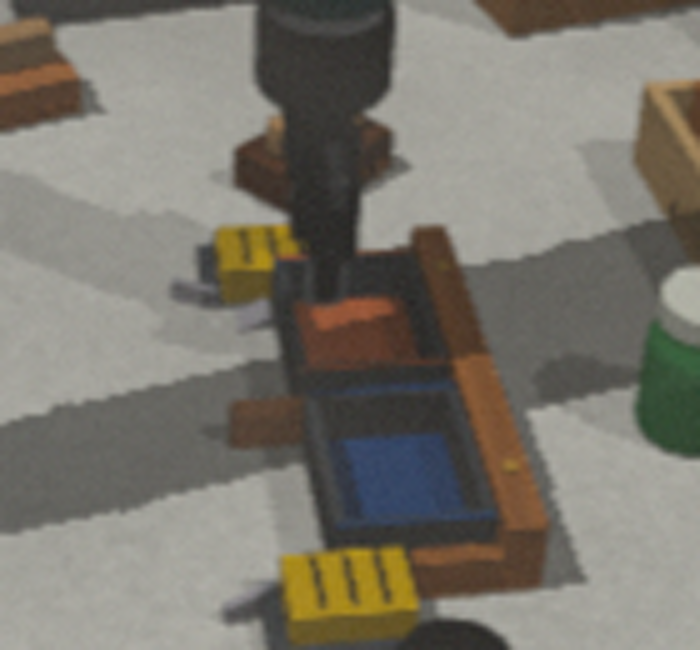

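View pics/t2.png

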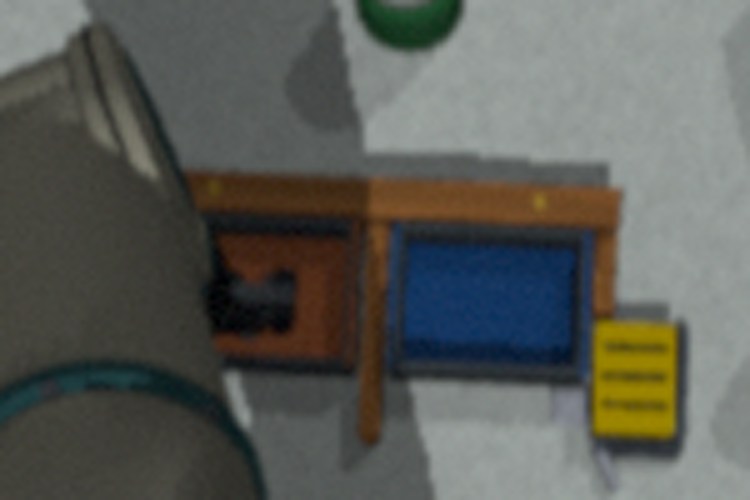

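The side crop (330,290) and the top crop (260,300) both show the inner finger inside the rust tray, near its middle. I'll lower slowly and watch the force.

apply_moves:
  targets:
    - [[8, 0, 1], 0, 60]
    - [[2, 0, 0], 0, 60]
    - [[0, 0, 0], 0, 60]

```text
clock: 3.88
eef_pos: [644.8, 173.3, 29.2]
tool_rot: [-1.801, 1.567, -0.288]
force: [0.5, 0.3, 0.6]
width: 60.0
```

apply_moves:
  targets:
    - [[4, 0, 0], 0, 60]
    - [[0, 0, 0], 0, 60]

```text
clock: 4.12
eef_pos: [645.1, 173.4, 25.3]
tool_rot: [-1.724, 1.566, -0.212]
force: [-0.0, 0.2, 0.8]
width: 60.0
```

apply_moves:
  targets:
    - [[3, 0, 0], 0, 60]
    - [[0, 0, 0], 0, 60]

```text
clock: 4.38
eef_pos: [645.3, 173.4, 22.4]
tool_rot: [-1.674, 1.566, -0.162]
force: [0.1, -0.0, 1.4]
width: 60.0
```

```bash
python3 - <<'E'
from h import *
rep([-61,103,20])
E
```

```text
t 4.38 rest xy [-60.8 103.5] z 22.4 yawerr deg -0.04 tilt 1.0 F [ 0.1 -0.   1.4] w 60.0
 tool delta [ 2.4  0.2 -0.5] roll -0.0
```

apply_moves:
  targets:
    - [[4, 0, 0], 0, 60]
    - [[0, 0, 0], 0, 60]

```text
clock: 4.62
eef_pos: [645.4, 173.5, 18.4]
tool_rot: [-1.645, 1.566, -0.133]
force: [-0.2, 0.3, 1.6]
width: 59.9
```

apply_moves:
  targets:
    - [[3, 0, 0], 0, 60]
    - [[0, 0, 0], 0, 60]

```text
clock: 4.88
eef_pos: [645.4, 173.5, 15.3]
tool_rot: [-1.642, 1.565, -0.13]
force: [-0.0, 0.6, 1.4]
width: 59.9
```

apply_moves:
  targets:
    - [[2, 0, 0], 0, 60]
    - [[0, 0, 0], 0, 60]

```text
clock: 5.12
eef_pos: [645.5, 173.5, 14.0]
tool_rot: [-1.629, 1.565, -0.117]
force: [-1.1, -1.5, 2.9]
width: 60.1
```

apply_moves:
  targets:
    - [[1.2, 0, 0], 0, 60]
    - [[0, 0, 0], 0, 60]

```text
clock: 5.38
eef_pos: [645.5, 173.5, 14.1]
tool_rot: [-1.634, 1.565, -0.122]
force: [-1.1, -1.1, 2.0]
width: 60.0
```

The pad is bottomed: 11 mm travel, and z now stays at 14. Now I draw while holding it down.

apply_moves:
  targets:
    - [[1, 5, 0], 0, 60]
    - [[1, 5, 0], 0, 60]
    - [[1, 5, 0], 0, 60]
    - [[1, 0, 0], 0, 60]

```text
clock: 5.88
eef_pos: [638.8, 174.6, 13.7]
tool_rot: [-1.396, 1.547, 0.113]
force: [-3.7, -1.4, 9.8]
width: 60.0
```

```bash
python3 - <<'E'
from h import *
rep([-61,103,20])
im,d=eyes.get_image('side');crop('side',im,230,130,370,260,5,'pics/s3.png')
E
```

```text
t 5.88 rest xy [-67.3 104.3] z 13.7 yawerr deg -0.18 tilt 0.9997 F [-3.7 -1.4  9.8] w 60.0
 tool delta [-6.2 -6.5 -1.3] roll -0.2
```

View pics/s3.png

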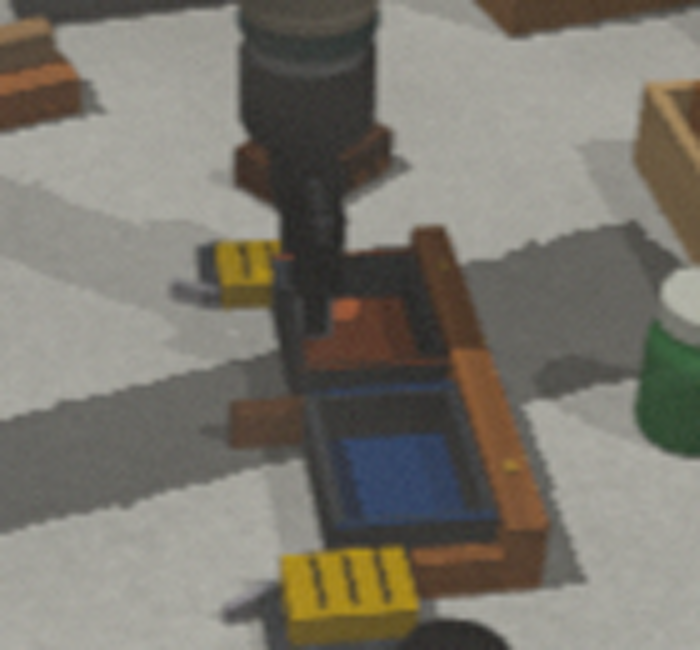

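apply_moves:
  targets:
    - [[0.3, 8, 0], 0, 60]
    - [[0.3, 10, 0], 0, 60]

```text
clock: 6.18
eef_pos: [626.3, 175.6, 14.0]
tool_rot: [-1.381, 1.535, 0.128]
force: [5.6, 0.2, 1.6]
width: 59.9
```

```bash
python3 - <<'E'
from h import *
rep([-61,103,20])
E
```

```text
t 6.17 rest xy [-79.9 104.6] z 14.0 yawerr deg -0.22 tilt 0.9994 F [5.6 0.2 1.6] w 59.9
 tool delta [ -5.3 -19.1  -1.5] roll -0.2
```

apply_moves:
  targets:
    - [[0.5, 8, 0], 0, 60]
    - [[0.5, 8, 0], 0, 60]
    - [[0, 8, 0], 0, 60]

```text
clock: 6.55
eef_pos: [610.8, 177.3, 14.4]
tool_rot: [-1.371, 1.517, 0.138]
force: [4.7, -0.8, 1.1]
width: 60.3
```

```bash
python3 - <<'E'
from h import *
rep([-61,103,20])
im,d=eyes.get_image('side');crop('side',im,210,130,350,260,5,'pics/s4.png')
E
```

```text
t 6.55 rest xy [-95.5 105.4] z 14.4 yawerr deg -0.21 tilt 0.9985 F [ 4.7 -0.8  1.1] w 60.3
 tool delta [ -3.8 -34.8  -2.2] roll -0.2
```

View pics/s4.png

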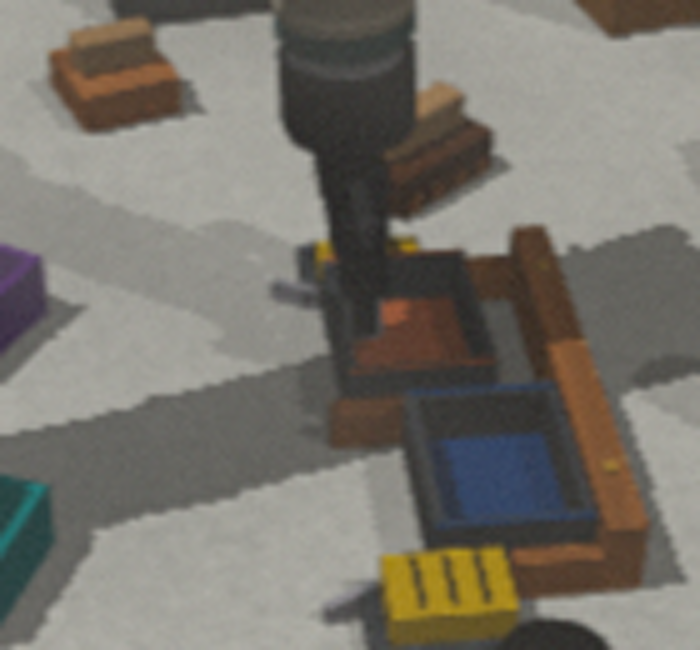

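apply_moves:
  targets:
    - [[0.3, 12, -0.5], 0, 60]
    - [[0, 16, -0.5], 0, 60]
    - [[0, 18, -0.5], 0, 60]
    - [[0, 18, 0], 0, 60]

```text
clock: 7.1
eef_pos: [558.0, 181.0, 13.8]
tool_rot: [-1.346, 1.492, 0.163]
force: [6.0, -1.2, 4.5]
width: 60.0
```

```bash
python3 - <<'E'
from h import *
rep([-225,103,16])
E
```

```text
t 7.1 rest xy [-148.4  105.9] z 13.8 yawerr deg -0.18 tilt 0.9969 F [ 6.  -1.2  4.5] w 60.0
 tool delta [-8.1 76.2 -3.1] roll -0.2
```

apply_moves:
  targets:
    - [[-3, 18, 0], 0, 60]
    - [[-2, 18, 0], 0, 60]
    - [[-2, 18, 0], 0, 60]
    - [[-2, 12, 0], 0, 60]
    - [[0, 0, 0], 0, 60]

```text
clock: 7.72
eef_pos: [487.3, 184.7, 16.0]
tool_rot: [-1.369, 1.496, 0.143]
force: [0.5, -0.3, -0.3]
width: 59.9
```

```bash
python3 - <<'E'
from h import *
rep([-225,103,16])
im,d=eyes.get_image('side');crop('side',im,150,130,330,265,4,'pics/s5.png')
im,d=eyes.get_image('top');crop('top',im,150,120,340,270,4,'pics/t5.png')
E
```

```text
t 7.72 rest xy [-219.2  105.5] z 16.0 yawerr deg -0.02 tilt 0.9972 F [ 0.5 -0.3 -0.3] w 59.9
 tool delta [-0.5  5.8 -2.5] roll -0.0
```

View pics/s5.png

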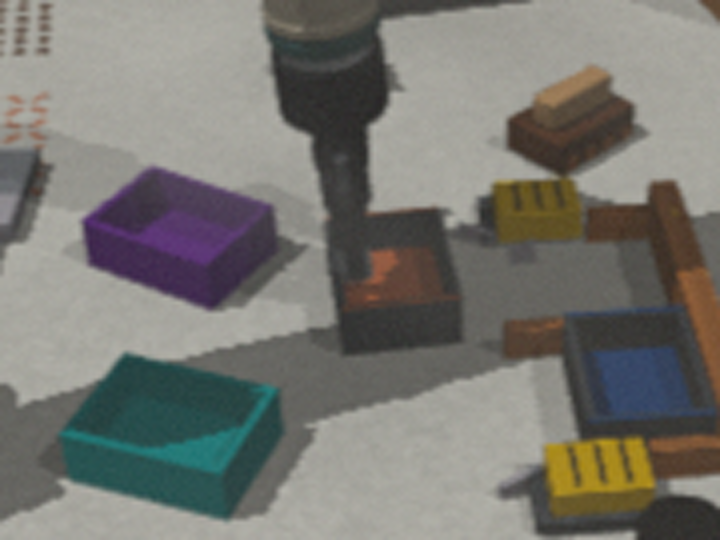

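View pics/t5.png

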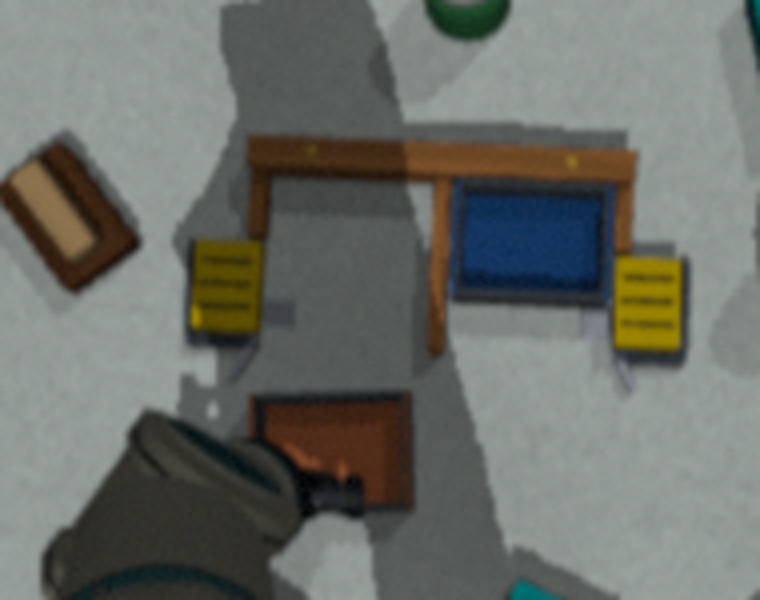

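The rust tray is out at rest x≈−194, flat and square (side crop 400,280; top crop 335,450). I'll shift the finger to mid-depth and push its left wall towards the parking place.

```bash
python3 - <<'E'
from h import *
rep([-194,120,17])
E
```

```text
t 7.83 rest xy [-218.4  105.4] z 15.9 yawerr deg -0.12 tilt 0.9972 F [ 0.3 -0.7  0. ] w 59.9
 tool delta [  0.9 -24.4  14.7] roll -0.1
```

apply_moves:
  targets:
    - [[0, -12, 0], 0, 40]
    - [[1, -12, 7], 0, 40]
    - [[0, 0, 0], 0, 40]

```text
clock: 8.2
eef_pos: [514.6, 189.3, 16.2]
tool_rot: [-1.393, 1.497, 0.115]
force: [0.5, -0.8, -0.3]
width: 39.9
```

```bash
python3 - <<'E'
from h import *
rep([-194,259,17])
E
```

```text
t 8.2 rest xy [-192.2  111.7] z 16.2 yawerr deg -0.22 tilt 0.9973 F [ 0.5 -0.8 -0.3] w 39.9
 tool delta [  0.9   2.5 147.3] roll -0.2
```

apply_moves:
  targets:
    - [[0, 0, 14], 0, 40]
    - [[0, 0, 12], 0, 40]
    - [[0, 0, 15], 0, 40]
    - [[0, 0, 17], 0, 40]
    - [[0, 0, 17], 0, 40]

```text
clock: 8.82
eef_pos: [517.7, 261.6, 16.0]
tool_rot: [-1.544, 1.503, -0.04]
force: [0.3, -4.6, 1.2]
width: 40.1
```

```bash
python3 - <<'E'
from h import *
rep([-194,259,17])
E
```

```text
t 8.82 rest xy [-193.3  184.1] z 16.0 yawerr deg -0.47 tilt 0.9977 F [ 0.3 -4.6  1.2] w 40.1
 tool delta [-0.9  1.2 74.9] roll -0.5
```

apply_moves:
  targets:
    - [[-1, 0, 18], 0, 40]
    - [[0, 0, 18], 0, 40]
    - [[0, 0, 18], 0, 40]
    - [[0, 0, 14], 0, 40]
    - [[0, 0, 0], 0, 40]

```text
clock: 9.45
eef_pos: [521.1, 337.9, 17.1]
tool_rot: [-1.505, 1.503, 0.003]
force: [0.4, -0.3, -0.1]
width: 40.0
```

```bash
python3 - <<'E'
from h import *
rep([-194,230,100])
im,d=eyes.get_image('side');crop('side',im,150,100,330,235,4,'pics/s6.png')
E
```

```text
t 9.45 rest xy [-194.3  260.5] z 17.1 yawerr deg -0.26 tilt 0.9977 F [ 0.4 -0.3 -0.1] w 40.0
 tool delta [-82.8  -6.1 -30.2] roll -0.3
```

View pics/s6.png

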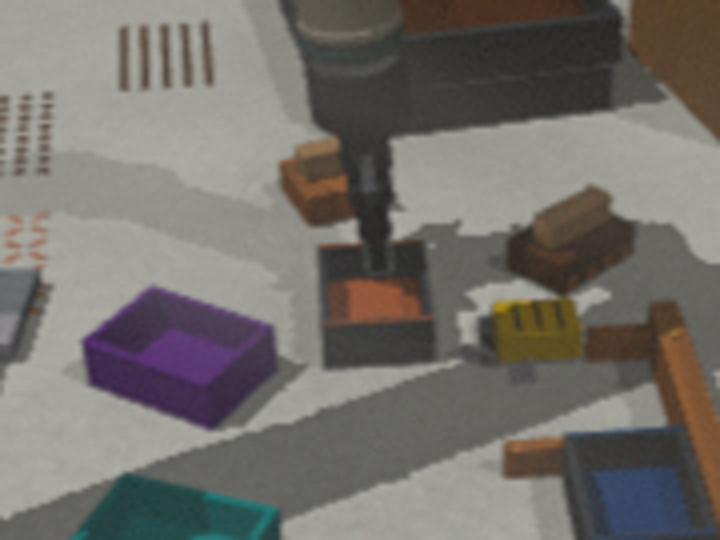

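apply_moves:
  targets:
    - [[0, 0, -6], 0, 40]
    - [[-25, -2, -2], 0, 40]
    - [[-30, -3, 0], 0, 50]
    - [[-20, -10, -40], 0, 60]
    - [[0, -20, -55], 0, 60]
    - [[0, -20, -55], 0, 60]
    - [[0, -20, -55], 0, 60]
    - [[0, -20, -55], 0, 60]
    - [[0, -20, -40], 0, 60]
    - [[0, 0, 0], 0, 60]

```text
clock: 10.75
eef_pos: [615.6, 10.4, 101.0]
tool_rot: [-1.414, 1.494, 0.09]
force: [-1.1, 0.5, -0.1]
width: 59.9
```

```bash
python3 - <<'E'
from h import *
rep([-61,-103,60])
E
```

```text
t 10.75 rest xy [-81. -61.] z 101.0 yawerr deg -0.51 tilt 0.9971 F [-1.1  0.5 -0.1] w 59.9
 tool delta [ 41.9 -17.3 -42.3] roll -0.5
```

apply_moves:
  targets:
    - [[10, -8, -21], -0.5, 60]
    - [[15, -7, -17], 0, 60]
    - [[12, 0, 0], 0, 60]
    - [[0, 0, 0], 0, 60]

```text
clock: 11.25
eef_pos: [630.3, -26.2, 63.1]
tool_rot: [-1.372, 1.493, 0.142]
force: [-0.6, -0.6, 0.1]
width: 60.0
```

```bash
python3 - <<'E'
from h import *
rep([-61,-103,28])
im,d=eyes.get_image('side');crop('side',im,230,150,370,280,5,'pics/s7.png')
im,d=eyes.get_image('top');crop('top',im,150,120,340,270,4,'pics/t7.png')
E
```

```text
t 11.25 rest xy [-64.2 -96.7] z 63.1 yawerr deg 0.08 tilt 0.997 F [-0.6 -0.6  0.1] w 60.0
 tool delta [35.1 -0.5 -6.8] roll 0.1
```

View pics/s7.png

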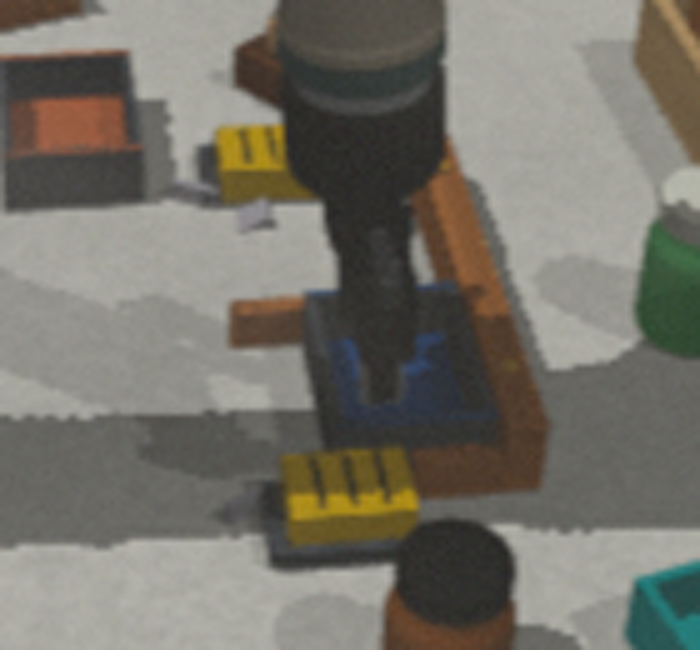

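View pics/t7.png

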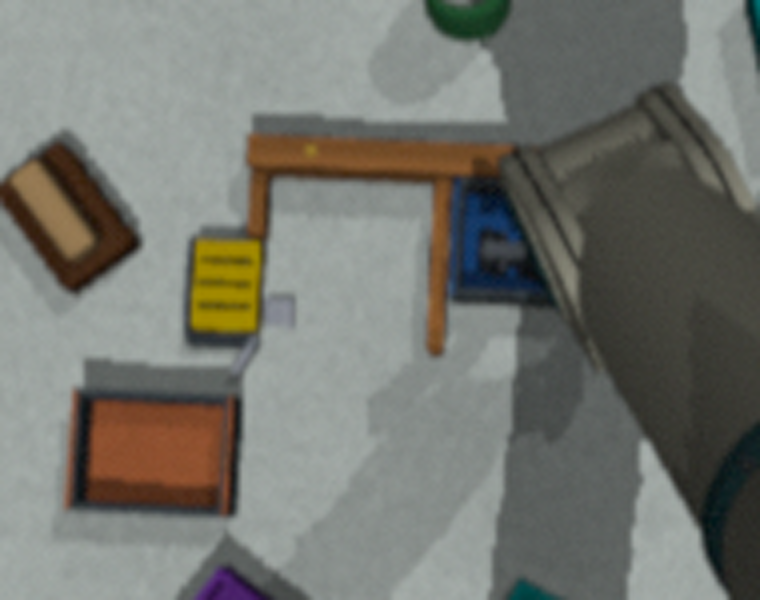

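apply_moves:
  targets:
    - [[2, 0, -7], 0, 60]
    - [[12, 0, 0], 0, 60]
    - [[12, 0, 0], 0, 60]
    - [[6, 0, 0], 0, 60]
    - [[0, 0, 0], 0, 60]

```text
clock: 11.98
eef_pos: [633.5, -31.3, 30.5]
tool_rot: [-1.372, 1.491, 0.144]
force: [-0.3, 0.2, 0.3]
width: 59.9
```

```bash
python3 - <<'E'
from h import *
rep([-61,-103,15])
E
```

```text
t 11.97 rest xy [ -60.7 -101.5] z 30.5 yawerr deg 0.25 tilt 0.9968 F [-0.3  0.2  0.3] w 59.9
 tool delta [15.4  1.5 -1.7] roll 0.2
```

apply_moves:
  targets:
    - [[5, 0, -1], 0, 60]
    - [[5, 0, 0], 0, 60]
    - [[4, 0, 0], 0, 60]
    - [[0, 0, 0], 0, 60]

```text
clock: 12.48
eef_pos: [634.5, -32.0, 16.1]
tool_rot: [-1.373, 1.491, 0.143]
force: [-0.6, 0.2, 2.8]
width: 59.8
```

apply_moves:
  targets:
    - [[2, 0, 0], 0, 60]
    - [[0, 0, 0], 0, 60]

```text
clock: 12.72
eef_pos: [634.6, -32.0, 14.9]
tool_rot: [-1.379, 1.491, 0.137]
force: [-1.3, 0.6, 3.3]
width: 59.6
```

apply_moves:
  targets:
    - [[1.5, 0, 0], 0, 60]
    - [[0.5, 0, 0], 0, 60]

```text
clock: 12.98
eef_pos: [634.6, -32.1, 14.7]
tool_rot: [-1.391, 1.491, 0.125]
force: [-3.4, 0.3, 6.5]
width: 59.8
```

```bash
python3 - <<'E'
from h import *
rep([-61,-103,15])
E
```

```text
t 12.97 rest xy [ -59.6 -102.3] z 14.7 yawerr deg 0.21 tilt 0.9968 F [-3.4  0.3  6.5] w 59.8
 tool delta [-0.5  1.4 -0.7] roll 0.2
```

apply_moves:
  targets:
    - [[0, 8, 0], 0, 60]
    - [[0, 10, 0], 0, 60]
    - [[0, 10, 0], 0, 60]

```text
clock: 13.35
eef_pos: [614.9, -30.0, 15.2]
tool_rot: [-1.389, 1.473, 0.127]
force: [5.1, -0.5, 0.8]
width: 60.4
```

```bash
python3 - <<'E'
from h import *
rep([-61,-103,15])
E
```

```text
t 13.35 rest xy [ -79.4 -101.4] z 15.2 yawerr deg 0.21 tilt 0.9952 F [ 5.1 -0.5  0.8] w 60.4
 tool delta [  1.9 -18.3  -1.7] roll 0.2
```

apply_moves:
  targets:
    - [[0.4, 10, 0], 0, 60]
    - [[0, 10, 0], 0, 60]
    - [[0, 12, 0], 0, 60]

```text
clock: 13.72
eef_pos: [594.6, -27.6, 15.4]
tool_rot: [-1.385, 1.447, 0.13]
force: [6.0, -0.7, 2.2]
width: 59.8
```

```bash
python3 - <<'E'
from h import *
rep([-215,-103,17])
im,d=eyes.get_image('side');crop('side',im,210,130,350,260,5,'pics/s8.png')
E
```

```text
t 13.72 rest xy [ -99.8 -100.1] z 15.4 yawerr deg 0.22 tilt 0.9924 F [ 6.  -0.7  2.2] w 59.8
 tool delta [-15.6 114.2  -2.4] roll 0.2
```

View pics/s8.png

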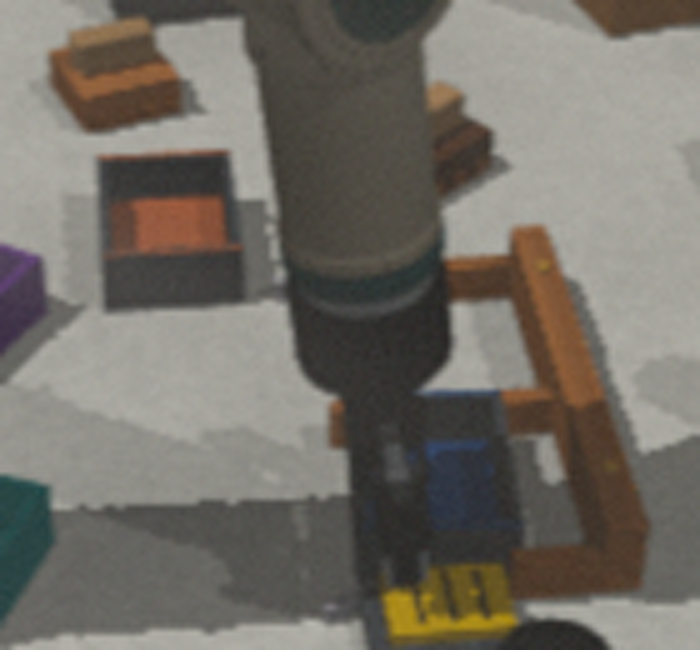

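apply_moves:
  targets:
    - [[-1.5, 16, 0], 0, 60]
    - [[-2.2, 19, 0], 0, 60]
    - [[-2.5, 19, -0.5], 0, 60]
    - [[-2.5, 19, -0.5], 0, 60]

```text
clock: 14.28
eef_pos: [524.7, -24.1, 16.4]
tool_rot: [-1.389, 1.437, 0.124]
force: [3.7, -0.0, -2.0]
width: 60.3
```

```bash
python3 - <<'E'
from h import *
rep([-218,-103,17])
E
```

```text
t 14.28 rest xy [-169.8 -100.7] z 16.4 yawerr deg 0.12 tilt 0.9911 F [ 3.7 -0.  -2. ] w 60.3
 tool delta [-7.  47.7 -2.2] roll 0.1
```

apply_moves:
  targets:
    - [[-2, 18, 0], 0, 60]
    - [[-2, 17, 0], 0, 60]
    - [[-2, 10, 0], 0, 60]
    - [[0, 0, 0], 0, 60]

```text
clock: 14.78
eef_pos: [480.2, -22.2, 16.8]
tool_rot: [-1.391, 1.434, 0.12]
force: [0.4, 0.5, 0.1]
width: 60.2
```

```bash
python3 - <<'E'
from h import *
rep([-195,-110,17])
im,d=eyes.get_image('side');crop('side',im,150,130,330,265,4,'pics/s9.png')
E
```

```text
t 14.78 rest xy [-214.3 -101.4] z 16.8 yawerr deg 0.01 tilt 0.9906 F [0.4 0.5 0.1] w 60.2
 tool delta [  2.1 -19.2  -8.6] roll 0.0
```

View pics/s9.png

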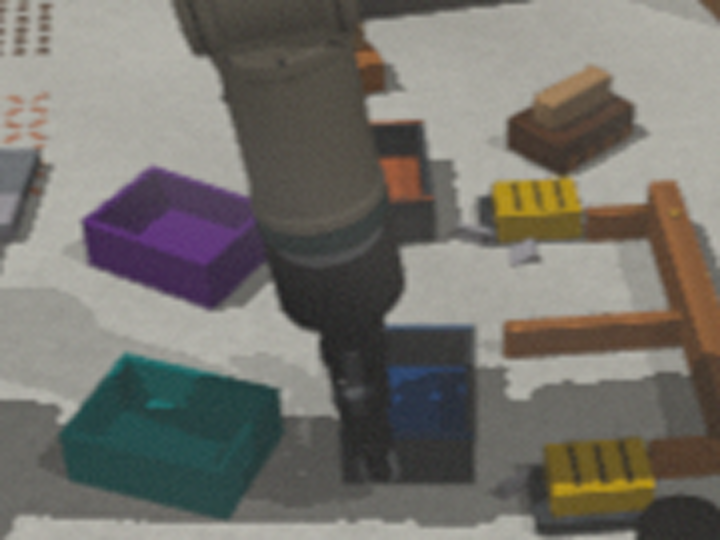

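```bash
python3 - <<'E'
from h import *
rep([-200,-101,75]);rep([-192,-64.5,75])
E
```

```text
t 14.82 rest xy [-214.  -101.4] z 16.7 yawerr deg -0.01 tilt 0.9906 F [-0.1 -0.4 -0.5] w 60.2
 tool delta [-55.8 -21.7   1.8] roll -0.0
t 14.82 rest xy [-214.  -101.4] z 16.7 yawerr deg -0.01 tilt 0.9906 F [-0.1 -0.4 -0.5] w 60.2
 tool delta [-53.9 -29.5  38.3] roll -0.0
```

apply_moves:
  targets:
    - [[2, -10, 0], 0, 60]
    - [[-25, -4, 0], 0, 60]
    - [[-30, -5, 0], 0, 58]
    - [[-5, -4, 18], 0, 58]
    - [[0, 0, 16], 0, 58]
    - [[0, 0, 0], 0, 58]

```text
clock: 15.58
eef_pos: [495.4, 12.1, 76.8]
tool_rot: [-1.376, 1.442, 0.136]
force: [1.4, -0.2, -0.5]
width: 57.9
```

```bash
python3 - <<'E'
from h import *
rep([-192,-64.5,50]);rep([-192,-64.5,14])
im,d=eyes.get_image('side');crop('side',im,150,130,330,265,4,'pics/s10.png')
im,d=eyes.get_image('top');crop('top',im,185,150,345,270,5,'pics/t10.png')
E
```

```text
t 15.57 rest xy [-201.1  -66.3] z 76.8 yawerr deg 0.05 tilt 0.9917 F [ 1.4 -0.2 -0.5] w 57.9
 tool delta [27.8 -5.6  1.1] roll 0.0
t 15.57 rest xy [-201.1  -66.3] z 76.8 yawerr deg 0.05 tilt 0.9917 F [ 1.4 -0.2 -0.5] w 57.9
 tool delta [63.5 -1.1  0.2] roll 0.0
```

View pics/t10.png

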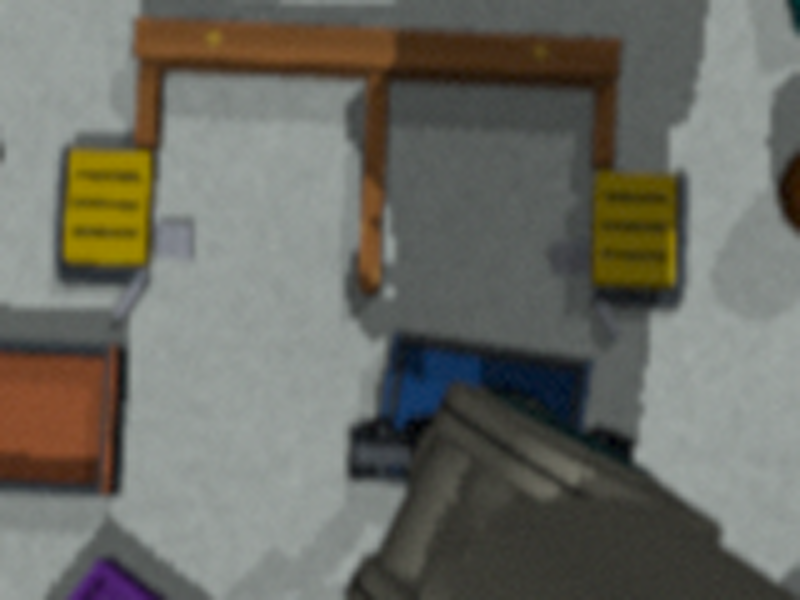

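View pics/s10.png

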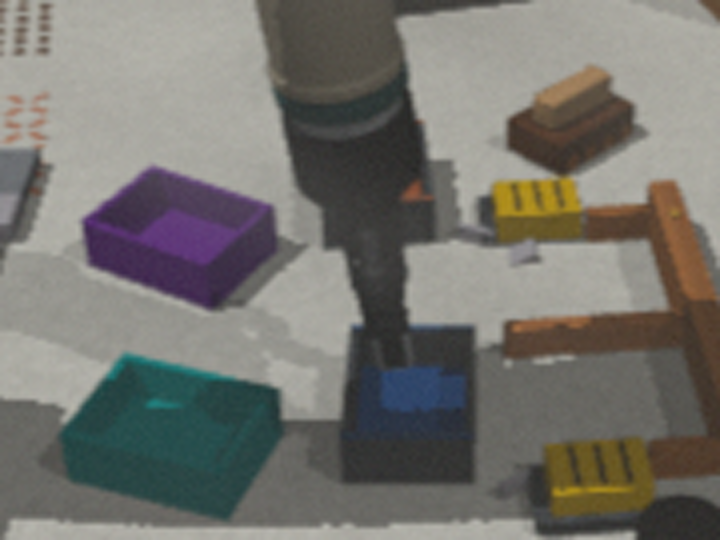

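```bash
python3 - <<'E'
from h import *
g=lambda u,v,off=(185,150),k=5:((u+.5)/k-.5+off[0],(v+.5)/k-.5+off[1])
for p in [(390,335),(588,360)]:
    print(w2r(ray('top',*g(*p),40)).round(1))
h=lambda u,v:g(u,v,(150,130),4)
for p in [(350,327),(475,327),(475,440),(343,436)]: print('s',w2r(ray('side',*h(*p),40)).round(1))
for p in [(343,481),(472,481)]: print('s0',w2r(ray('side',*h(*p),0)).round(1))
E
```

```text
[-145.9  -12.7]
[-154.9 -121.6]
s [-228.8   -8.7]
s [-146.   -17.2]
s [-157.2 -127.7]
s [-237.9 -115.6]
s0 [-239.8 -113.9]
s0 [-158.6 -122.5]
```

apply_moves:
  targets:
    - [[20, -7, 0], 0, 58]
    - [[20, -1, 0], 0, 58]
    - [[12, 0, 0], 0, 58]
    - [[4, 0, 0], 0, 58]
    - [[0, 0, 0], 0, 58]

```text
clock: 16.3
eef_pos: [508.1, 8.3, 17.8]
tool_rot: [-1.415, 1.449, 0.094]
force: [-0.0, 0.4, -0.7]
width: 58.2
```

```bash
python3 - <<'E'
from h import *
rep([-192,64.5,14])
E
```

```text
t 16.3 rest xy [-188.2  -69.4] z 17.8 yawerr deg -0.1 tilt 0.9926 F [-0.   0.4 -0.7] w 58.2
 tool delta [  5.8   4.7 133.8] roll -0.1
```

apply_moves:
  targets:
    - [[3, 1, 12], 0, 58]
    - [[0, 1, 15], 0, 58]
    - [[0, 0, 17], 0, 58]
    - [[0, 0, 17], 0, 58]
    - [[0, 0, 17], 0, 58]

```text
clock: 16.92
eef_pos: [510.2, 81.0, 15.8]
tool_rot: [-1.513, 1.452, -0.013]
force: [0.0, -2.7, -1.3]
width: 57.9
```

```bash
python3 - <<'E'
from h import *
rep([-190,70,14])
E
```

```text
t 16.93 rest xy [-190.3    3.4] z 15.8 yawerr deg -0.68 tilt 0.993 F [ 0.  -2.7 -1.3] w 57.9
 tool delta [ 2.1  0.7 66.6] roll -0.7
```

apply_moves:
  targets:
    - [[1, 0, 17], -0.5, 58]
    - [[0, 0, 17], 0, 58]
    - [[0, 0, 17], 0, 58]
    - [[0, 0, 9], 0, 58]
    - [[0, 0, 0], 0, 58]

```text
clock: 17.55
eef_pos: [514.5, 146.7, 15.6]
tool_rot: [-1.528, 1.451, -0.015]
force: [-0.5, -1.7, -1.1]
width: 58.2
```

```bash
python3 - <<'E'
from h import *
rep([-190,70,14])
im,d=eyes.get_image('side');crop('side',im,150,130,330,265,4,'pics/s11.png')
im,d=eyes.get_image('top');crop('top',im,165,150,325,270,5,'pics/t11.png')
E
```

```text
t 17.55 rest xy [-189.8   69.2] z 15.6 yawerr deg 0.01 tilt 0.9929 F [-0.5 -1.7 -1.1] w 58.2
 tool delta [1.6 0.4 0.8] roll 0.0
```

View pics/s11.png

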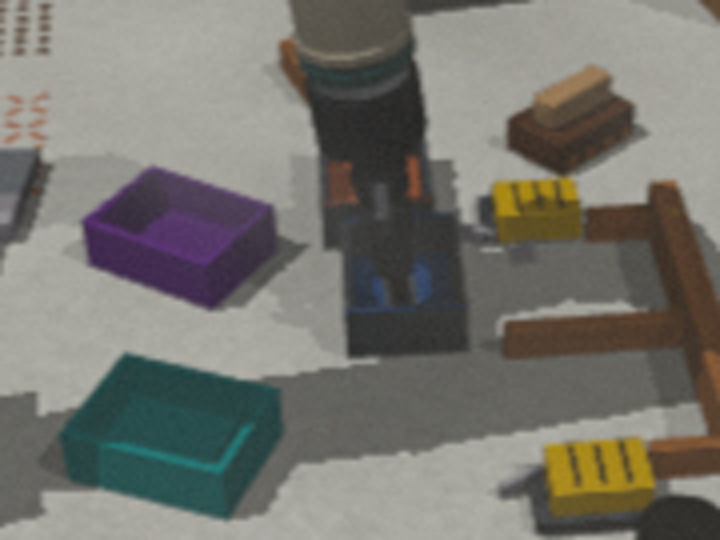

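View pics/t11.png

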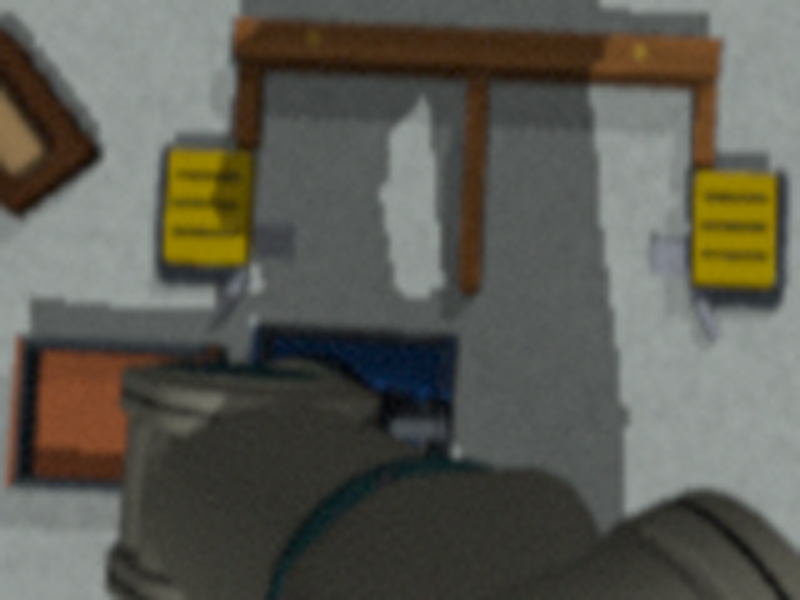

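```bash
python3 - <<'E'
from h import *
g=lambda u,v,off=(165,150),k=5:((u+.5)/k-.5+off[0],(v+.5)/k-.5+off[1])
for p in [(254,326),(457,340)]:
    print(w2r(ray('top',*g(*p),40)).round(1))
h=lambda u,v:g(u,v,(150,130),4)
for p in [(463,212),(468,308),(345,313)]: print('s',w2r(ray('side',*h(*p),40)).round(1))
E
```

```text
[-146.6  116.5]
[-149.4    5.2]
s [-141.3  116.3]
s [-148.7    3.7]
s [-231.5    6.6]
```

```bash
python3 - <<'E'
from h import *
g=lambda u,v,off=(165,150),k=5:((u+.5)/k-.5+off[0],(v+.5)/k-.5+off[1])
for p,z in [((460,291),26),((479,291),26),((252,150),30),((249,264),30),((694,172),30),((692,288),30)]:
    print(w2r(ray('top',*g(*p),z)).round(1))
E
```

```text
[-121.1    5.7]
[-120.7   -4.8]
[-47.8 124.9]
[-111.6  122.9]
[ -49.3 -121.5]
[-114.2 -122.9]
```

apply_moves:
  targets:
    - [[0, 0, 6], 0, 58]
    - [[0, 0, 1], 0, 58]
    - [[0, 0, -3], 0, 58]

```text
clock: 18.02
eef_pos: [515.1, 149.0, 16.0]
tool_rot: [-1.531, 1.451, -0.021]
force: [0.4, 0.3, -0.3]
width: 58.2
```

```bash
python3 - <<'E'
from h import *
rep([-190,70,14])
im,d=eyes.get_image('top');crop('top',im,165,150,325,270,5,'pics/t12.png')
E
```

```text
t 18.02 rest xy [-189.4   71.5] z 16.0 yawerr deg -0.15 tilt 0.9928 F [ 0.4  0.3 -0.3] w 58.2
 tool delta [ 2.   0.9 -1.5] roll -0.1
```

View pics/t12.png

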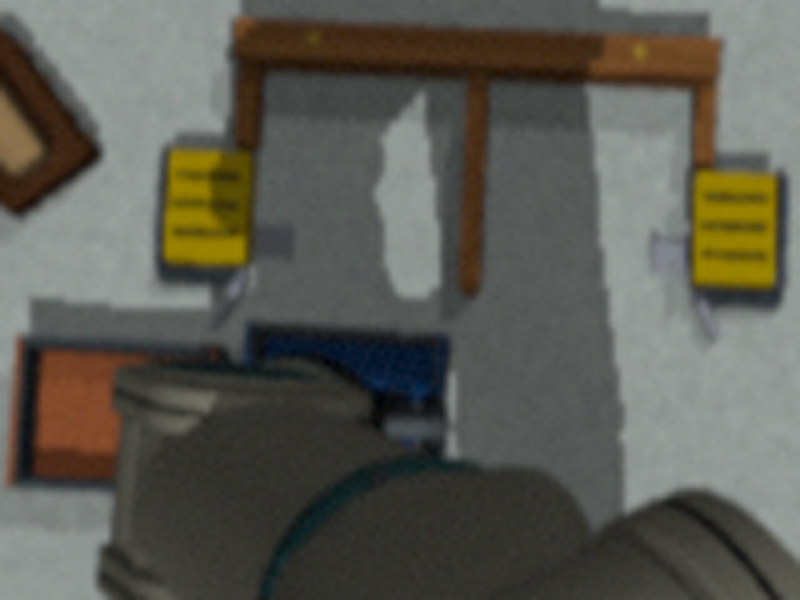

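Blue is now centred on the left bay (right back corner at top crop 449,338). I'll push in gently.

apply_moves:
  targets:
    - [[1.5, -10, 0], 0, 58]
    - [[1.5, -10, -1], 0, 58]
    - [[1.2, -10, 0], 0, 58]
    - [[1.2, -12, 0], 0, 58]

```text
clock: 18.58
eef_pos: [554.1, 146.4, 15.3]
tool_rot: [-1.515, 1.457, -0.003]
force: [-7.5, 0.7, 4.6]
width: 57.9
```

```bash
python3 - <<'E'
from h import *
rep([-17,68,14])
im,d=eyes.get_image('side');crop('side',im,180,130,330,265,5,'pics/s13.png')
E
```

```text
t 18.57 rest xy [-150.3   71.2] z 15.3 yawerr deg -0.02 tilt 0.9935 F [-7.5  0.7  4.6] w 57.9
 tool delta [  16.5 -132.3   -3.1] roll -0.0
```

View pics/s13.png

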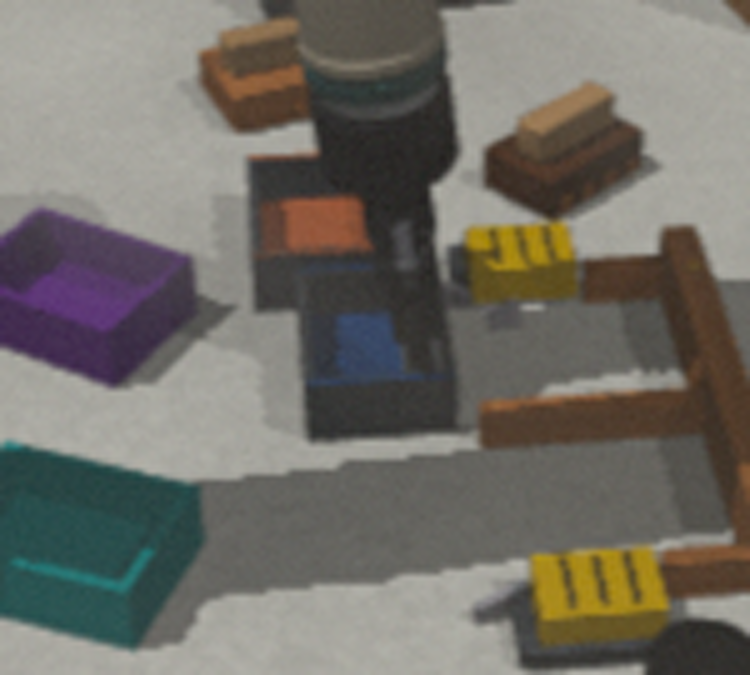

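apply_moves:
  targets:
    - [[1.2, -13, 0], 0, 58]
    - [[1.2, -13, 0], 0, 58]
    - [[1.2, -13, 0], 0, 58]

```text
clock: 19.0
eef_pos: [587.9, 145.0, 15.0]
tool_rot: [-1.514, 1.467, 0.0]
force: [-7.2, 1.1, 5.7]
width: 57.6
```

```bash
python3 - <<'E'
from h import *
rep([-17,68,15])
im,d=eyes.get_image('top');crop('top',im,165,150,325,270,5,'pics/t14.png')
E
```

```text
t 19.0 rest xy [-116.4   71.8] z 15.0 yawerr deg 0.08 tilt 0.9946 F [-7.2  1.1  5.7] w 57.6
 tool delta [ 10.2 -98.9  -3.9] roll 0.1
```

View pics/t14.png

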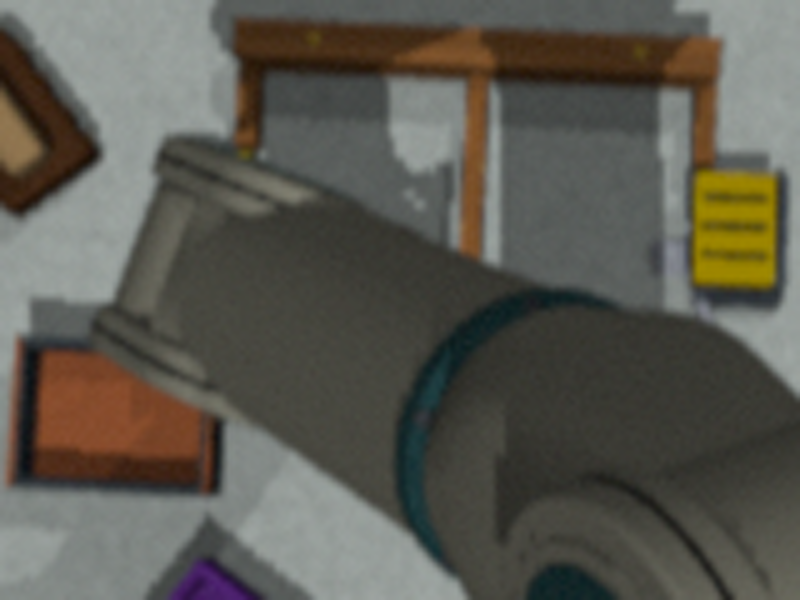

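apply_moves:
  targets:
    - [[1, -13, 0], 0, 58]
    - [[1, -13, 0], 0, 58]
    - [[1, -13, 0], 0, 58]

```text
clock: 19.42
eef_pos: [623.2, 143.5, 14.8]
tool_rot: [-1.518, 1.475, -0.002]
force: [-5.3, 0.8, 2.8]
width: 58.0
```

```bash
python3 - <<'E'
from h import *
rep([-17,68,15])
E
```

```text
t 19.43 rest xy [-81.1  72.3] z 14.8 yawerr deg 0.17 tilt 0.9954 F [-5.3  0.8  2.8] w 58.0
 tool delta [  5.9 -63.8  -4.5] roll 0.2
```

apply_moves:
  targets:
    - [[1, -13, -1], 0, 58]
    - [[1, -12, -1], 0, 58]
    - [[1, -12, -1], 0, 58]
    - [[1, -10, 0], 0, 58]

```text
clock: 19.92
eef_pos: [665.3, 139.8, 14.4]
tool_rot: [-1.514, 1.486, 0.003]
force: [-5.4, 0.8, 3.7]
width: 58.2
```

```bash
python3 - <<'E'
from h import *
rep([-17,68,15])
im,d=eyes.get_image('side');crop('side',im,230,130,370,260,5,'pics/s15.png')
E
```

```text
t 19.93 rest xy [-38.9  71. ] z 14.4 yawerr deg 0.25 tilt 0.9964 F [-5.4  0.8  3.7] w 58.2
 tool delta [  1.3 -21.9  -3.1] roll 0.3
```

View pics/s15.png

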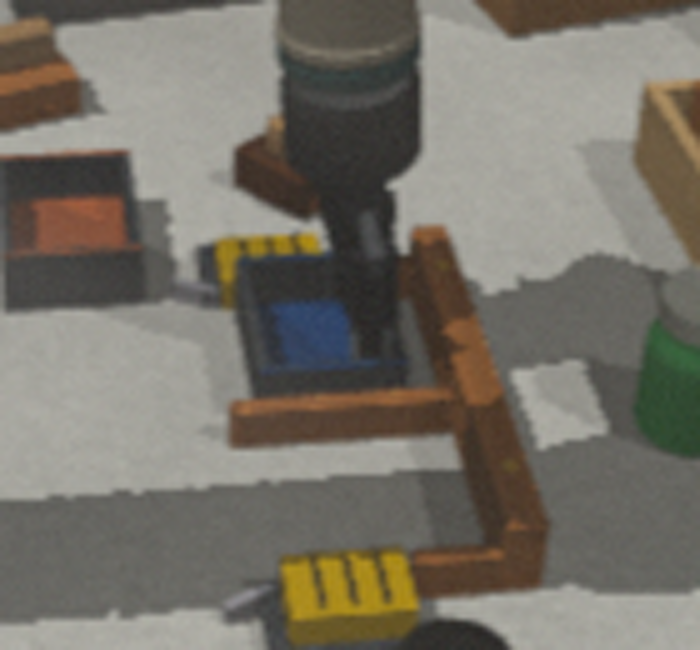

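apply_moves:
  targets:
    - [[0.5, -9, 0], 0, 58]
    - [[0.5, -8, 0], 0, 58]

```text
clock: 20.23
eef_pos: [681.3, 139.1, 14.2]
tool_rot: [-1.518, 1.489, -0.001]
force: [-6.3, 0.7, 4.9]
width: 58.0
```

```bash
python3 - <<'E'
from h import *
rep([-17,68,15])
E
```

```text
t 20.23 rest xy [-22.9  71.3] z 14.2 yawerr deg 0.26 tilt 0.9967 F [-6.3  0.7  4.9] w 58.0
 tool delta [-0.3 -5.9 -3.3] roll 0.3
```

apply_moves:
  targets:
    - [[0.3, -7, 0], 0, 58]
    - [[0, -6, 0], 0, 58]

```text
clock: 20.48
eef_pos: [687.9, 138.9, 14.0]
tool_rot: [-1.553, 1.502, -0.035]
force: [-20.9, -0.6, 12.2]
width: 58.0
```

```bash
python3 - <<'E'
from h import *
rep([-17,68,15])
E
```

```text
t 20.48 rest xy [-16.2  71.5] z 14.0 yawerr deg 0.26 tilt 0.9976 F [-20.9  -0.6  12.2] w 58.0
 tool delta [-1.1  0.7 -3.5] roll 0.3
```

Force rose to 21 N at TCP x −16, so the tray is home against the rail. I'll back off and look.

apply_moves:
  targets:
    - [[0, 5, 0], 0, 58]
    - [[-5, 8, 0], 0, 58]
    - [[-30, -3, 0], 0, 58]
    - [[-35, 0, 20], 0, 58]
    - [[-20, 10, 50], 0, 58]
    - [[0, 20, 40], 0, 58]
    - [[0, 0, 0], 0, 58]

```text
clock: 21.35
eef_pos: [652.3, 252.5, 106.6]
tool_rot: [-1.515, 1.488, -0.002]
force: [-0.5, -0.4, -0.7]
width: 57.7
```

```bash
python3 - <<'E'
from h import *
rep([-194,190,60])
im,d=eyes.get_image('side');crop('side',im,230,130,370,260,5,'pics/s16.png')
im,d=eyes.get_image('top');crop('top',im,140,150,300,270,5,'pics/t16.png')
E
```

```text
t 21.35 rest xy [-58.4 182.8] z 106.6 yawerr deg 0.01 tilt 0.9966 F [-0.5 -0.4 -0.7] w 57.7
 tool delta [ 35.2 139.    7. ] roll 0.0
```

View pics/s16.png

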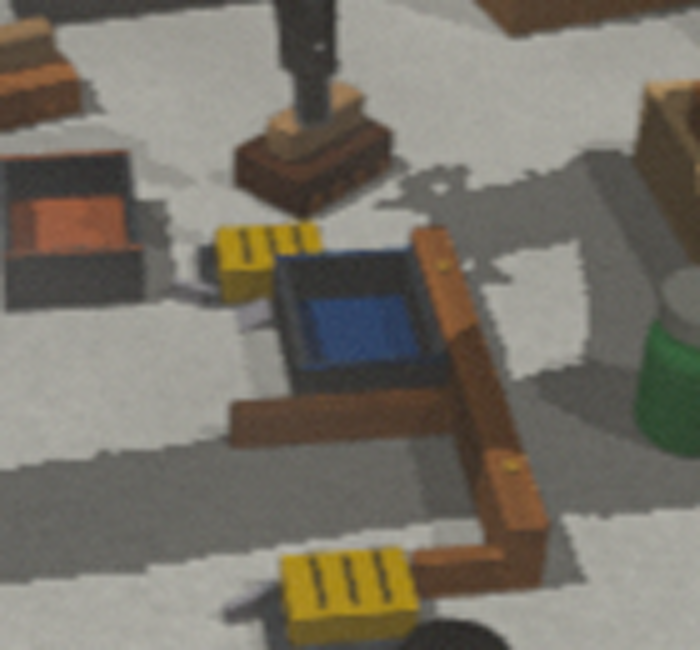

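View pics/t16.png

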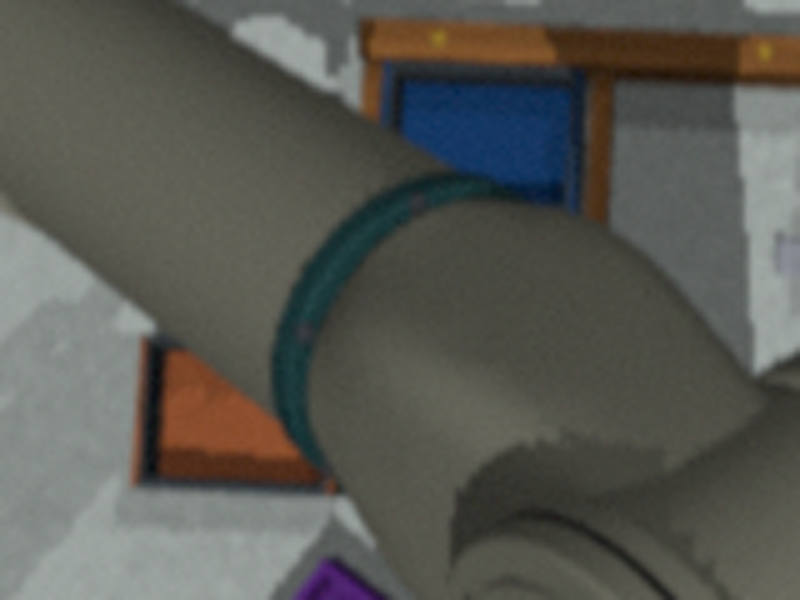

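Blue is home at the back rail in the left bay with its keeper up (pad top 270,235 and tooth 258,318 in the side crop, as at the start). Now the rust tray's pose.

```bash
python3 - <<'E'
from h import *
g=lambda u,v,off=(165,150),k=5:((u+.5)/k-.5+off[0],(v+.5)/k-.5+off[1])
P=[w2r(ray('top',*g(*p),40)) for p in [(20,338),(222,348),(10,487),(215,493)]]
print(np.round(P,1),np.mean(P,0))
g2=lambda u,v:g(u,v,(230,130))
Q=[w2r(ray('side',*g2(*p),40)) for p in [(130,153),(143,250),(3,256)]];print(np.round(Q,1))
rep([-194,190,15])
E
```

```text
[[-158.7  243.9]
 [-159.4  133.3]
 [-240.   244. ]
 [-238.4  132.6]] [-199.12712815  188.46938395]
[[-160.1  240.6]
 [-160.8  133.7]
 [-242.6  135.6]]
t 21.45 rest xy [-55.7 177.5] z 105.8 yawerr deg -0.33 tilt 0.9965 F [-0.7 -0.2  0.6] w 58.4
 tool delta [ 78.9 145.5  11.7] roll -0.3
```

apply_moves:
  targets:
    - [[-2, 40, 3], -0.3, 58]
    - [[-2, 40, 3], 0, 58]
    - [[0, 40, 3], 0, 58]
    - [[5, 18, 2], 0, 58]
    - [[10, 0, 0], 0, 58]
    - [[0, 0, 0], 0, 58]

```text
clock: 22.2
eef_pos: [524.6, 254.7, 81.3]
tool_rot: [-1.626, 1.479, -0.132]
force: [1.4, -0.7, -0.2]
width: 57.5
```

```bash
python3 - <<'E'
from h import *
rep([-198,188,15])
E
```

```text
t 22.2 rest xy [-186.   177.6] z 81.3 yawerr deg -1.09 tilt 0.9958 F [ 1.4 -0.7 -0.2] w 57.5
 tool delta [64.9 18.2 10.5] roll -1.1
```

apply_moves:
  targets:
    - [[8, 12, 8], -1, 58]
    - [[8, 4, 2], 0, 58]
    - [[0, 0, 0], 0, 58]

```text
clock: 22.58
eef_pos: [512.1, 265.7, 62.3]
tool_rot: [-1.637, 1.479, -0.127]
force: [0.1, 0.8, -0.3]
width: 58.0
```

```bash
python3 - <<'E'
from h import *
rep([-198,188,15])
E
```

```text
t 22.57 rest xy [-199.1  187.9] z 62.3 yawerr deg -0.21 tilt 0.9957 F [ 0.1  0.8 -0.3] w 58.0
 tool delta [47.2  3.2  0.4] roll -0.2
```

apply_moves:
  targets:
    - [[14, 1, 0], -0.2, 58]
    - [[14, 1, 0], 0, 58]
    - [[12, 1, 0], 0, 58]
    - [[4, 0, 0], 0, 58]
    - [[0, 0, 0], 0, 58]

```text
clock: 23.2
eef_pos: [513.5, 265.0, 14.3]
tool_rot: [-1.649, 1.479, -0.136]
force: [-0.3, -0.0, -0.6]
width: 57.8
```

```bash
python3 - <<'E'
from h import *
rep([-196,-70,14])
im,d=eyes.get_image('side');crop('side',im,150,100,330,235,4,'pics/s17.png')
E
```

```text
t 23.2 rest xy [-197.7  187.3] z 14.3 yawerr deg -0.01 tilt 0.9958 F [-0.3 -0.  -0.6] w 57.8
 tool delta [   2.3   -1.5 -257.2] roll -0.0
```

View pics/s17.png

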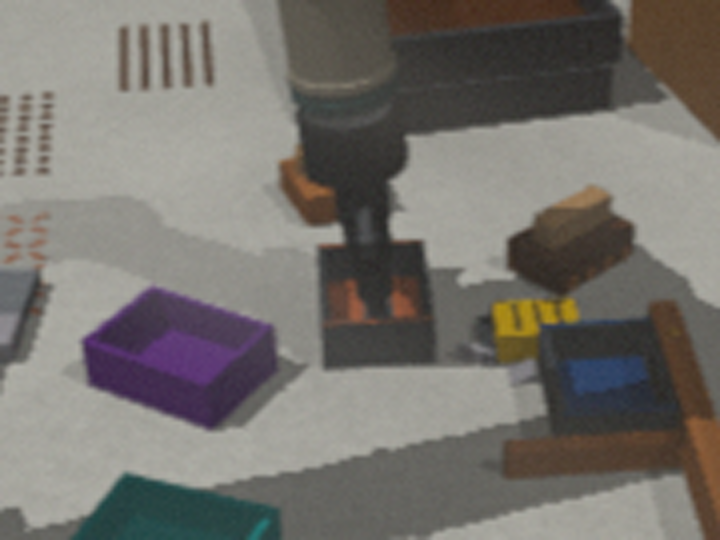

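apply_moves:
  targets:
    - [[0, 0, -10], 0, 58]
    - [[0, 0, -14], 0, 58]
    - [[0, 0, -17], 0, 58]
    - [[0, 0, -18], 0, 58]
    - [[0, 0, -18], 0, 58]
    - [[0, 0, -18], 0, 58]

```text
clock: 24.0
eef_pos: [508.3, 167.9, 16.2]
tool_rot: [-1.564, 1.477, -0.05]
force: [0.6, 3.5, -1.1]
width: 58.0
```

```bash
python3 - <<'E'
from h import *
rep([-196,-72,14])
E
```

```text
t 24.0 rest xy [-197.3   90. ] z 16.2 yawerr deg 0.1 tilt 0.9956 F [ 0.6  3.5 -1.1] w 58.0
 tool delta [   2.1   -0.8 -162. ] roll 0.1
```

apply_moves:
  targets:
    - [[1, 0, -19], 0, 58]
    - [[0.3, 0, -19], 0, 58]
    - [[0.3, 0, -19], 0, 58]
    - [[0.3, 0, -19], 0, 58]
    - [[0.3, 0, -19], 0, 58]
    - [[0, 0, -19], 0, 58]

```text
clock: 24.75
eef_pos: [504.5, 53.6, 16.3]
tool_rot: [-1.441, 1.469, 0.08]
force: [0.3, 3.4, 1.6]
width: 58.1
```

```bash
python3 - <<'E'
from h import *
rep([-196,-72,14])
E
```

```text
t 24.75 rest xy [-194.4  -24.3] z 16.3 yawerr deg 0.46 tilt 0.9948 F [0.3 3.4 1.6] w 58.1
 tool delta [  1.4   2.1 -47.7] roll 0.5
```

apply_moves:
  targets:
    - [[1, 1, -16], 0.3, 58]
    - [[0.3, 0, -16], 0, 58]
    - [[0, 0, -10], 0, 58]
    - [[0, 0, 0], 0, 58]

```text
clock: 25.25
eef_pos: [501.2, 8.6, 15.0]
tool_rot: [-1.416, 1.467, 0.098]
force: [-0.0, 1.3, 0.4]
width: 57.9
```

```bash
python3 - <<'E'
from h import *
rep([-196,-72,14])
im,d=eyes.get_image('side');crop('side',im,150,130,330,265,4,'pics/s18.png')
im,d=eyes.get_image('top');crop('top',im,185,150,345,270,5,'pics/t18.png')
E
```

```text
t 25.25 rest xy [-195.1  -69.4] z 15.0 yawerr deg 0.11 tilt 0.9946 F [-0.   1.3  0.4] w 57.9
 tool delta [ 0.9  1.  -2.6] roll 0.1
```

View pics/s18.png

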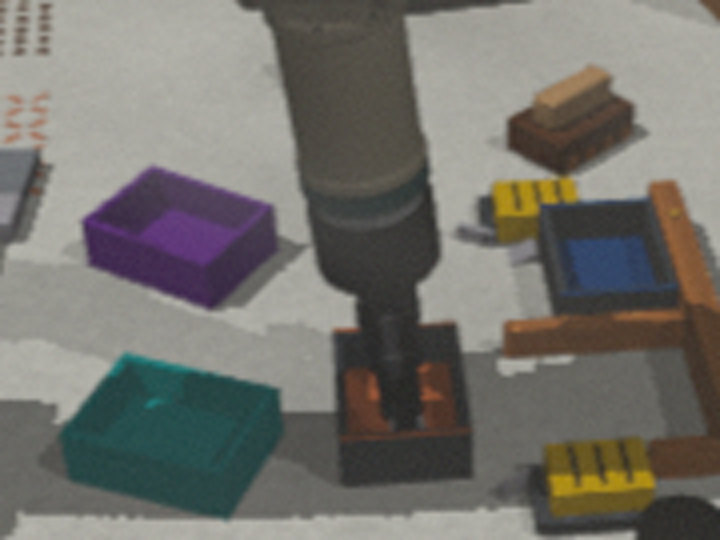

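View pics/t18.png

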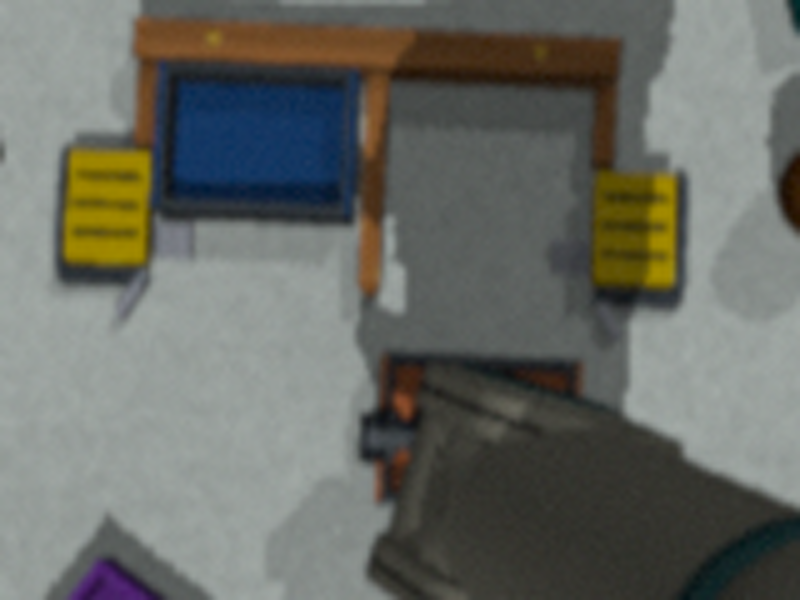

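```bash
python3 - <<'E'
from h import *
g=lambda u,v,off=(185,150),k=5:((u+.5)/k-.5+off[0],(v+.5)/k-.5+off[1])
for p in [(384,355),(581,360),(377,500)]: print(w2r(ray('top',*g(*p),40)).round(1))
print('blue',[w2r(ray('top',*g(*p),40)).round(1) for p in [(157,64),(360,70),(157,216),(354,221)]])
h=lambda u,v:g(u,v,(150,130),4)
for p in [(457,324),(469,434),(338,438)]: print('s',w2r(ray('side',*h(*p),40)).round(1))
print([w2r(ray('top',*g(*p),z)).round(1) for p,z in [((360,291),26),((379,291),26),((594,172),30),((592,288),30)]])
E
```

```text
[-157.  -10.]
[-155.  -117.8]
[-236.1   -9.9]
blue [array([ -1.3, 123.1]), array([ 0.3, 10.7]), array([-85.9, 118.3]), array([-83.9,  10. ])]
s [-157.7  -12.8]
s [-160.3 -121.8]
s [-241.  -117.1]
[array([-121.1,    5.7]), array([-120.7,   -4.8]), array([ -49.3, -121.5]), array([-114.2, -122.9])]
```

Rust is centred on the right bay (about y −64) and square. Pushing in.

apply_moves:
  targets:
    - [[1, -9, 3], 0, 58]
    - [[1, -11, 0], 0, 58]
    - [[1, -11, 0], 0, 58]
    - [[1, -12, 0], 0, 58]
    - [[1, -13, 0], 0, 58]

```text
clock: 25.98
eef_pos: [550.1, 6.1, 12.7]
tool_rot: [-1.513, 1.487, 0.001]
force: [-5.7, 1.1, 3.9]
width: 58.0
```

```bash
python3 - <<'E'
from h import *
rep([-17,-68,15])
im,d=eyes.get_image('side');crop('side',im,180,130,330,265,5,'pics/s19.png')
E
```

```text
t 25.98 rest xy [-146.1  -69.1] z 12.7 yawerr deg 0.11 tilt 0.9965 F [-5.7  1.1  3.9] w 58.0
 tool delta [   8.5 -128.8    0.8] roll 0.1
```

View pics/s19.png

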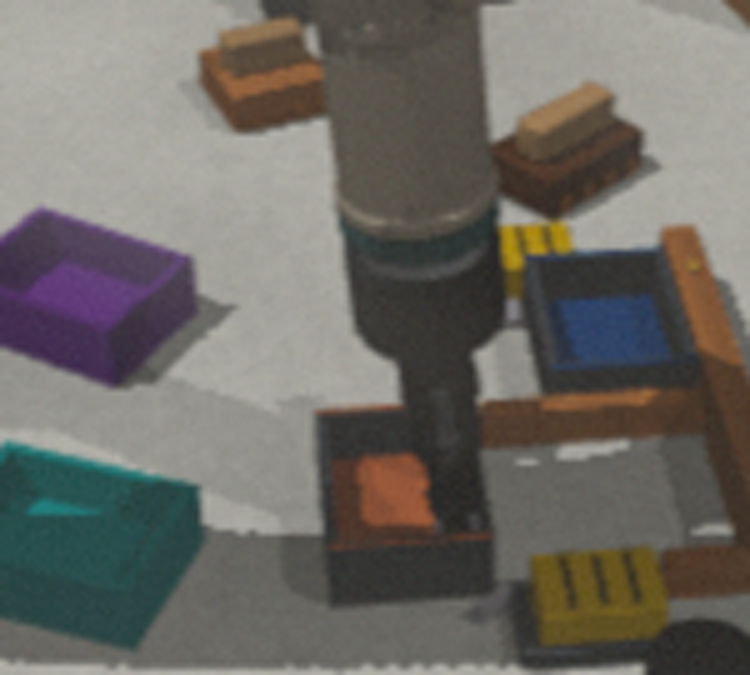

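apply_moves:
  targets:
    - [[0, -12, 0], 0, 58]
    - [[0.3, -13, 0], 0, 58]

```text
clock: 26.28
eef_pos: [573.1, 4.0, 12.9]
tool_rot: [-1.54, 1.494, -0.026]
force: [-3.4, 0.8, 0.9]
width: 57.7
```

```bash
python3 - <<'E'
from h import *
rep([-17,-68,15])
im,d=eyes.get_image('side');crop('side',im,180,130,330,265,5,'pics/s20.png')
im,d=eyes.get_image('top');crop('top',im,185,150,345,270,5,'pics/t20.png')
E
```

```text
t 26.27 rest xy [-123.   -69.9] z 12.9 yawerr deg 0.09 tilt 0.997 F [-3.4  0.8  0.9] w 57.7
 tool delta [   6.  -105.9    1.7] roll 0.1
```

View pics/s20.png

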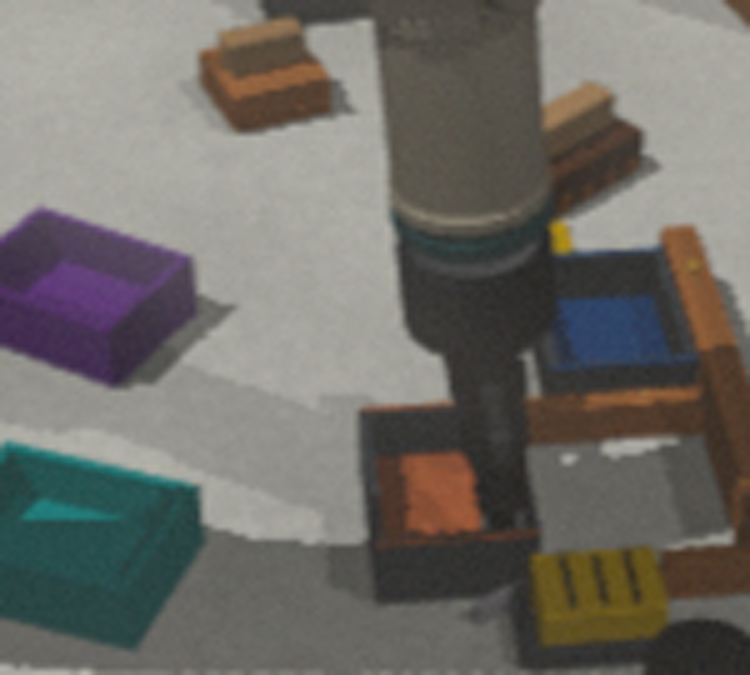

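View pics/t20.png

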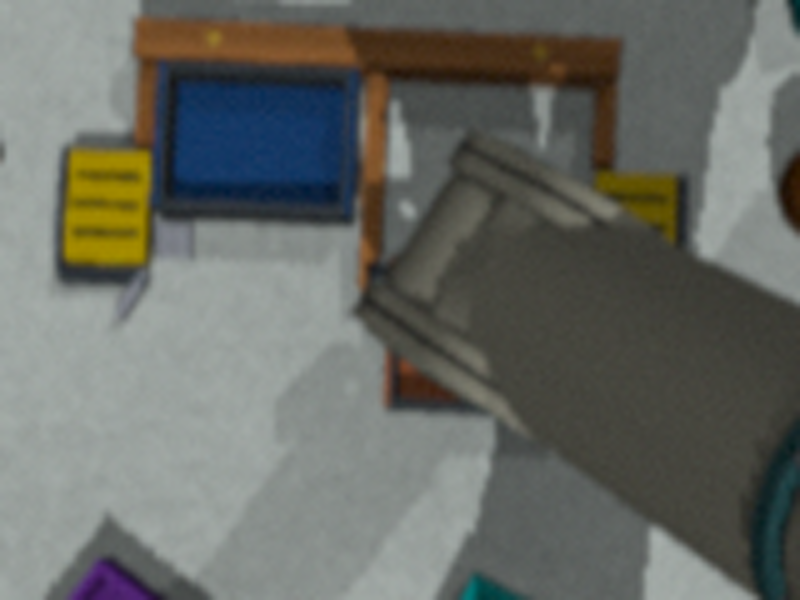

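apply_moves:
  targets:
    - [[0, -12, 1], 0, 58]
    - [[0.5, -13, 0], 0, 58]
    - [[0.5, -13, 0], 0, 58]

```text
clock: 26.75
eef_pos: [612.0, 2.2, 14.2]
tool_rot: [-1.551, 1.495, -0.037]
force: [-0.3, -0.2, -1.6]
width: 58.2
```

```bash
python3 - <<'E'
from h import *
rep([-17,-68,15])
E
```

```text
t 26.75 rest xy [-84.1 -69.4] z 14.2 yawerr deg 0.04 tilt 0.9971 F [-0.3 -0.2 -1.6] w 58.2
 tool delta [  4.3 -66.9   1.4] roll 0.0
```

apply_moves:
  targets:
    - [[0, -12, 0], 0, 58]
    - [[0, -12, 0], 0, 58]
    - [[0, -12, 0], 0, 58]

```text
clock: 27.12
eef_pos: [650.2, -0.5, 16.9]
tool_rot: [-1.557, 1.495, -0.044]
force: [-2.6, 0.6, -0.6]
width: 58.2
```

```bash
python3 - <<'E'
from h import *
rep([-17,-68,15])
im,d=eyes.get_image('side');crop('side',im,230,150,370,280,5,'pics/s21.png')
E
```

```text
t 27.12 rest xy [-45.8 -69.8] z 16.9 yawerr deg 0.01 tilt 0.9972 F [-2.6  0.6 -0.6] w 58.2
 tool delta [  4.  -28.6   1.8] roll 0.0
```

View pics/s21.png

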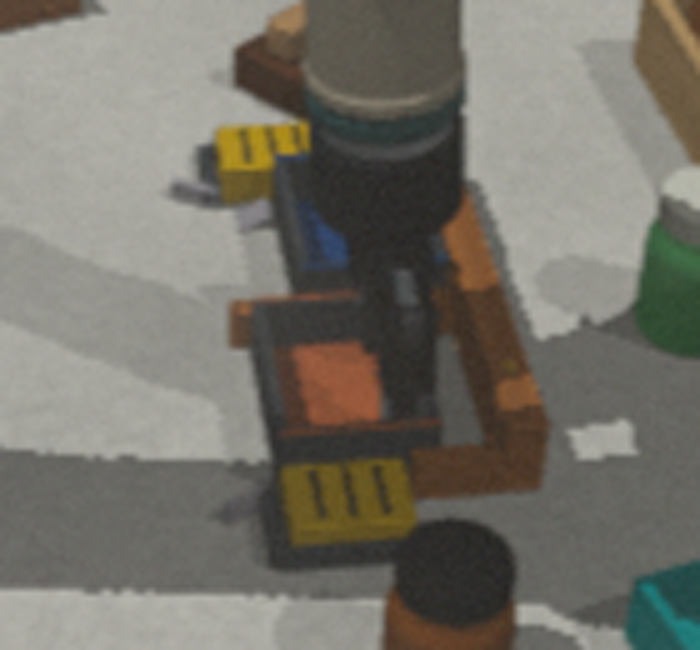

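apply_moves:
  targets:
    - [[0.8, -8, 0], 0, 58]
    - [[0.6, -6, 0], 0, 58]
    - [[0.5, -6, 0], 0, 58]

```text
clock: 27.55
eef_pos: [671.9, -1.5, 17.3]
tool_rot: [-1.558, 1.495, -0.045]
force: [-3.5, 0.6, 1.5]
width: 58.1
```

```bash
python3 - <<'E'
from h import *
rep([-17,-68,15])
E
```

```text
t 27.55 rest xy [-24.1 -69.6] z 17.3 yawerr deg -0.01 tilt 0.9972 F [-3.5  0.6  1.5] w 58.1
 tool delta [ 2.8 -6.9  1.6] roll -0.0
```

apply_moves:
  targets:
    - [[0.5, -6, 0], 0, 58]
    - [[0.5, -6, 0], 0, 58]

```text
clock: 27.8
eef_pos: [680.1, -1.8, 16.7]
tool_rot: [-1.585, 1.504, -0.072]
force: [-20.5, 0.8, 11.5]
width: 58.1
```

apply_moves:
  targets:
    - [[0.3, -4, 0], 0, 58]

```text
clock: 27.92
eef_pos: [679.9, -1.7, 16.1]
tool_rot: [-1.618, 1.513, -0.105]
force: [-13.5, 0.5, 8.4]
width: 57.6
```

```bash
python3 - <<'E'
from h import *
rep([-17,-68,15])
E
```

```text
t 27.93 rest xy [-16.1 -69.4] z 16.1 yawerr deg 0.06 tilt 0.9983 F [-13.5   0.5   8.4] w 57.6
 tool delta [1.  1.  1.4] roll 0.1
```

Same stop point (TCP x −16.1), so it is home. I'll back off and rise clear.

apply_moves:
  targets:
    - [[0, 5, 0], 0, 58]
    - [[-5, 8, 0], 0, 58]
    - [[-30, 0, 0], 0, 58]
    - [[-35, 0, 0], 0, 58]
    - [[-50, 20, 0], 0, 58]
    - [[-30, 55, 0], 0, 58]
    - [[-10, 60, 0], 0, 58]
    - [[0, 60, 0], 0, 58]
    - [[0, 0, 0], 0, 58]
    - [[0, 0, 0], 0, 58]

```text
clock: 29.18
eef_pos: [465.2, 11.6, 170.5]
tool_rot: [-1.577, 1.487, -0.064]
force: [0.5, 0.4, 0.7]
width: 58.1
```

```bash
python3 - <<'E'
from h import *
rep()
im,d=eyes.get_image('side');crop('side',im,230,150,370,280,5,'pics/s22.png');cv2.imwrite('pics/side22.png',im)
im,d=eyes.get_image('top');crop('top',im,185,140,335,220,5,'pics/t22.png');cv2.imwrite('pics/top22.png',im)
E
```

```text
t 29.18 rest xy [-231.2  -68.5] z 170.5 yawerr deg 0.02 tilt 0.9965 F [0.5 0.4 0.7] w 58.1
```

View pics/s22.png

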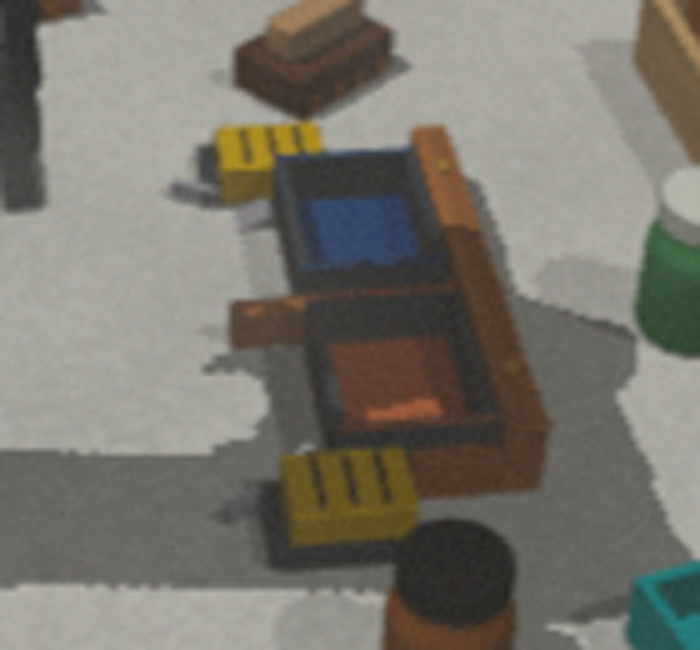

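View pics/t22.png

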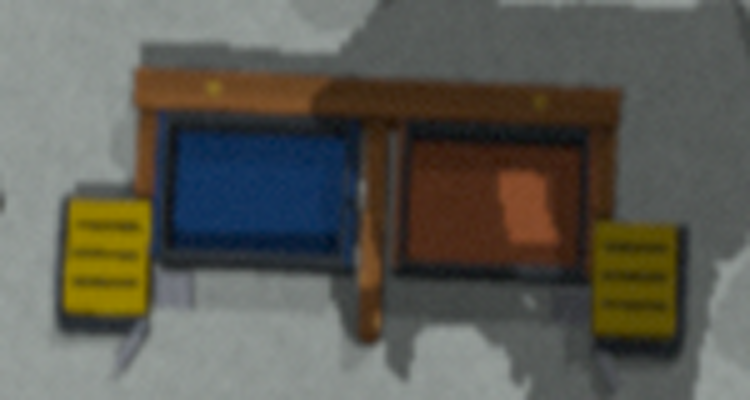

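View pics/top22.png

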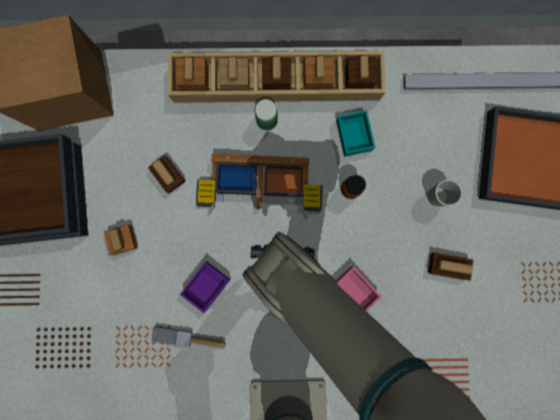

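```bash
python3 - <<'E'
from h import *
d0=np.load('pics/top0.npz')['d'];im,d=eyes.get_image('top')
for n,(u0,u1,v0,v1) in dict(L=(200,213,182,202),R=(305,319,187,205)).items():
    print(n,np.median(cloud('top',d0)[v0:v1,u0:u1,2]).round(1),np.median(cloud('top',d)[v0:v1,u0:u1,2]).round(1))
g=lambda u,v:((u+.5)/5-.5+185,(v+.5)/5-.5+140)
print([w2r(ray('top',*g(*p),40)).round(1) for p in [(157,265),(357,271),(394,275),(588,281)]])
print(ctrl.finish_job())
E
```

```text
L 29.6 29.6
R 29.2 29.5
[array([-85.4, 118.3]), array([-83.9,   8.3]), array([-85.2, -12.1]), array([ -83.8, -118.9])]
the job is handed in; nothing more can be done
None
```

The swap is done and the job is handed in: the blue tray is home in the left bay, the rust-red tray in the right bay, and both keepers are up. The job itself reported no verdict.

**How I did it:** For each tray I pressed its pad with one finger, drew the tray out with the other, and slid it flat with fingers inside the leading wall. Rust was parked to the left while blue went into the left bay. Rust then crossed over and went into the right bay. I felt about 21 N at the wrist as each tray reached the rail.

**Last checks:**
- **Trays:** in the final pictures the front edges are 84–85 mm in front of the rail face, which is the home position. Both trays look square, within about 0.02 rad.
- **Keepers:** the pad heights read 29.6 mm (left) and 29.5 mm (right), matching the start.
- **Bystanders:** they look unmoved and the gripper stands clear, with wrist force near zero and the clock at about 29 s.

**What went imperfectly:** the tool leaned up to about 8° while drawing the trays, and blue came out turned by about 5°. Blue squared up on the way in.

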